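Find the worn reel brake, load the solder reels and fit the retaining bar

TASK

One of the four spindles on the solder-reel stand has a worn brake. Find it by rocking the brake levers one by one, starting with the leftmost as seen from the robot: push each lever's pin left until it resists, then right until it resists; on a sound brake the pin has only about 1 cm of free play either way, on the worn one about three times that. Only when all four have been tried, stand every solder reel on the bench flat on a spindle of its own, leaving the worn spindle empty and its lever pushed fully over to the right; finally lay the retaining bar across the stand so that it lies flat in the notches of both end forks, roughly centred, and leave the other things on the bench alone.

Things in the scene. Friction and masses are not known exactly. Their poses are not given: they have to be found in the camera images.
- stand: fixed reel stand; origin: underside centre of its 100 x 430 x 18 mm base, y along the row (robot's left at yaw 0), x away. Four black seats (58 mm across), each with an upright 10 mm spindle, tip 80 mm up, and a brake lever at the front (-x). At y = +-195 mm an end fork 16 mm thick: open notch 24 mm wide in x, floor 88 mm up, prongs to 103 mm. One brake is worn: a different one each run, unseen
- bar: retaining bar: plain aluminium bar 430 mm long (its y), 16 mm wide (x), 12 mm high, about 0.22 kg, origin at the centre of its underside; starts loose on the bench in front of the stand
- bar_mid (a point): the middle of the retaining bar, 6 mm above its underside
- reel_a: loose reel of solder wire (some may be absent): grey flanges, silvery winding, 58 mm across, 32 mm high, bore 18 mm right through, about 0.15 kg, standing flat on a flange on the bench; origin at its very centre (16 mm above the bench), z along the bore; it may go on either way up
- reel_b: loose reel of solder wire (some may be absent): grey flanges, silvery winding, 58 mm across, 32 mm high, bore 18 mm right through, about 0.15 kg, standing flat on a flange on the bench; origin at its very centre (16 mm above the bench), z along the bore; it may go on either way up
- reel_c: loose reel of solder wire (some may be absent): grey flanges, silvery winding, 58 mm across, 32 mm high, bore 18 mm right through, about 0.15 kg, standing flat on a flange on the bench; origin at its very centre (16 mm above the bench), z along the bore; it may go on either way up
- seat1 (a point): centre of the top of the seat of spindle 1, the leftmost (stand y = +135 mm), 40 mm above the bench, on the spindle's axis
- lever1 (a joint): brake lever 1, angle in rad about its spindle; 0 = straight out to the stand's -x, negative = end to the left (+y), positive = right. Turns with slight friction (1 N at the end), stays where left. Firm stops near -0.13 and +0.13 if the brake is sound (end moves 11 mm), near -0.42 and +0.42 if worn (35 mm). Starts near 0
- grip1 (a point): point on the upright black pin (12 mm across, from 21 to 66 mm above the bench) at the end of lever 1, 85 mm from the spindle's axis; the point is 54 mm above the bench; the lever arm itself (10 mm wide) is at 21 to 28 mm height
- seat2 (a point): centre of the top of the seat of spindle 2, the second from the left (stand y = +45 mm), 40 mm above the bench, on the spindle's axis
- lever2 (a joint): brake lever 2, angle in rad about its spindle; 0 = straight out to the stand's -x, negative = end to the left (+y), positive = right. Turns with slight friction (1 N at the end), stays where left. Firm stops near -0.13 and +0.13 if the brake is sound (end moves 11 mm), near -0.42 and +0.42 if worn (35 mm). Starts near 0
- grip2 (a point): point on the upright black pin (12 mm across, from 21 to 66 mm above the bench) at the end of lever 2, 85 mm from the spindle's axis; the point is 54 mm above the bench; the lever arm itself (10 mm wide) is at 21 to 28 mm height
- seat3 (a point): centre of the top of the seat of spindle 3, the third from the left (stand y = -45 mm), 40 mm above the bench, on the spindle's axis
- lever3 (a joint): brake lever 3, angle in rad about its spindle; 0 = straight out to the stand's -x, negative = end to the left (+y), positive = right. Turns with slight friction (1 N at the end), stays where left. Firm stops near -0.13 and +0.13 if the brake is sound (end moves 11 mm), near -0.42 and +0.42 if worn (35 mm). Starts near 0
- grip3 (a point): point on the upright black pin (12 mm across, from 21 to 66 mm above the bench) at the end of lever 3, 85 mm from the spindle's axis; the point is 54 mm above the bench; the lever arm itself (10 mm wide) is at 21 to 28 mm height
- seat4 (a point): centre of the top of the seat of spindle 4, the rightmost (stand y = -135 mm), 40 mm above the bench, on the spindle's axis
- lever4 (a joint): brake lever 4, angle in rad about its spindle; 0 = straight out to the stand's -x, negative = end to the left (+y), positive = right. Turns with slight friction (1 N at the end), stays where left. Firm stops near -0.13 and +0.13 if the brake is sound (end moves 11 mm), near -0.42 and +0.42 if worn (35 mm). Starts near 0
- grip4 (a point): point on the upright black pin (12 mm across, from 21 to 66 mm above the bench) at the end of lever 4, 85 mm from the spindle's axis; the point is 54 mm above the bench; the lever arm itself (10 mm wide) is at 21 to 28 mm height
- flux_jar: bystander, leave alone: small lidded jar, 44 mm across, 45 mm high; origin at its underside
- screwdriver: bystander, leave alone: screwdriver, 150 mm long; origin at its underside
- tweezers: bystander, leave alone: steel tweezers, 120 mm long, lying flat; origin at its underside
- tip_cleaner: bystander, leave alone: black tip-cleaner pot with brass wool, 68 mm across, 55 mm high; origin at its underside
Things that resemble listed ones, but are neither listed nor needed, are in the scene too. What is shaped like the reel_c but turquoise or yellow is not meant.

How it is judged:
By the outcome, as a careful person would: the job done as asked, in the order asked, and still so for the second after the job is handed in, with the robot touching nothing.
Of reel_a, reel_b, reel_c only 2 to 3 are there at a start; the rules pass over those that are not, and their reading is None.
At some moment in a run one of reel_a, reel_b, reel_c may be knocked a few centimetres aside while the robot is not near it.
Once in a run the grip may slacken for a moment while it holds something.
It also fails if it takes over 210 s, if anything falls off the work surface, if the arm or the gripper's body presses on something with over 40 N, if the wrist force passes 120 N, or if a joint passes its speed limit or range.

ROBOT

A 7-joint arm with a two-finger parallel gripper is mounted at the origin on the work surface. World frame = base frame: x ahead of the robot, y to its left, z up, the work surface at z = 0. Lengths are in m, angles in rad, forces in N, time in s.
With the tool pointing down it reaches from about 0.4 to 0.9 m from the base axis. Payload 5.5 kg.
Tool frame: the origin (TCP) lies between the finger pads; the fingertips stand 17 mm ahead of it and the grasp point (between the pads) lies 2 mm behind it (r.tcp_to_tips is the z of the fingertips in the tool frame, in m); z points along the fingers, y is the line along which they close (so a half turn about z gives the same grasp; the last joint's range is limited). The gripper opens to 92 mm and grips with 3 to 60 N. Pads are 19 mm wide; open, the fingers measure 130 mm over their backs; the gripper's body (75 mm by 190 mm) begins 47 mm behind the grasp point.
Start: joints at [1.587, 0.501, -0.427, 1.55, 0.221, 1.138, -0.21], TCP at [0.159, -0.63, 0.223] pointing down, gripper open.
Joint ranges: [-2.88, 2.88], [-0.31, 2.03], [-1.54, 1.56], [0.2, 2.42], [-1.41, 4.55], [0.19, 2.02], [-2.57, 2.57]. Speed limits (rad/s): [2.57, 2.57, 3.14, 3.14, 3.14, 3.14, 3.14].

INTERFACE

Orientations are given as a rotation vector (axis times angle).
In Python, from bench import r gives the robot as it stands. The module is installed in compiled form; this text tells all that it offers.
- The arm moves only by the shell command python3 -m jog 'ROWS' [FORCE]. ROWS is JSON, a list of rows, each an object of numbers: "x", "y", "z": the shift along the tool's x, y, z in mm; "rx", "ry", "rz": the turn, a rotation vector about the tool's x, y, z in degrees; "grip": the opening, from 0 (shut) to 1 (fully open). A call has 1 to 8 rows; each row is the pose to reach, as a shift and turn from the pose commanded when the call began, along the tool's axes at that moment; what a row does not reach only later rows make up. A row lasts 1/8 s, in which the tool goes at most 62.5 mm and 10.7 degrees, less where a joint would pass 70% of its speed; a pose out of reach is approached as far as the arm can. A call with a gripper value outside its range is refused whole. The fingers move at their own pace and stop on an object; FORCE is the grip in N (left out, the last holds). Time passes only in rows, so rows that repeat a pose let the fingers close. It gives the time, the measured TCP pose, the force, the opening and the grip force at its end, in the units of the state.
- r.get_state(): the state, without advancing time (a new reading comes with each control period).
- r.snapshot(name): name is "scene" or "side" or "wrist"; returns a dict with "pixels" (400x640x3 uint8, red, green, blue), "fov_y" (degrees; the focal length in pixels is half the picture's height over the tangent of half this angle, whatever the lens; pixels are square), "cx", "cy" (the principal point, pixels), "distortion" ([k1, k2, p1, p2, k3] as OpenCV has them; the pictures are not rectified), "xyz" and "rotation" of the camera in the world; the wrist camera has in their place "hand_eye" (4x4, takes a point from camera to tool coordinates, whose origin is the TCP and whose axes are the flange's). Camera axes: x right, y up, looking along -z (the intrinsics and any distortion apply to the point x, -y, -z); pixel columns grow to the right and rows downward; lengths in m; the calibration is good to about 2 mm. A picture is of the moment at which its call begins: read the wrist's pose just before it. There is no depth.
- r.hand_in(): hands the job in; it is judged then, once.
Trained networks look in the newest picture that a camera, given by its name, has taken for a name from the list of things; names that differ only in an ending like _2 or _b are one class to them, and where a whole thing is asked for, a point or a joint stands for the part that bears it (a point fixed in the world has none). Each returns a list of dicts, best first, with "p" (0 to 1); they miss things now and then, are a little off and sometimes report something else, mostly with a low value. They report only what shows in the picture. A call takes as long as a camera call. They do not tell look-alikes from the thing itself.
- r.spot_in(query, camera): "position" ([column, row] in pixels, amid what is visible of it).
- r.regions_of(query, camera): "pixels" (400x640 bool, what is visible of it) and "position" ([column, row] in pixels, amid what is visible of it).
The state is a dict: "time": time; "joint_positions": joint angles; "joint_vel": joint speeds; "joint_efforts": joint torques, N m; "ee_pos": TCP position; "tcp_rot": TCP orientation; "force": force on the tool from outside, world axes, zero at the start; "torque": the same for the moment, N m; "grip_width": finger opening in m; "finger_force": force on a finger pad.
Only numpy, scipy, OpenCV 4.12 (cv2) and the standard library are available. Lean on these libraries where they do the work, as an engineer would, in place of code of your own. Each camera call takes 0.05 s, during which the arm holds its last target. There are 200 camera calls.

## Working session

There is one attempt and no reset: what is moved stays moved. The work goes in short steps, Python scripts to look and compute and a shell command to move; the robot and the scene stay as the last step left them, time stands still between calls to the robot, and variables do not carry over. Pictures are saved under pics/ and viewed, at most 14 in all, crops included, and the job is handed in when it is done.

```bash
mkdir -p pics; ls; cat > h.py <<'E'
from bench import r
import numpy as np, cv2
from scipy.spatial.transform import Rotation as R
def snap(n):
    st=r.get_state(); s=r.snapshot(n)
    if n=="wrist":
        T=np.eye(4);T[:3,:3]=R.from_rotvec(st["tcp_rot"]).as_matrix();T[:3,3]=st["ee_pos"]
        C=T@np.array(s["hand_eye"]); 
    else:
        C=np.eye(4); ro=np.array(s["rotation"]); C[:3,:3]=ro if ro.shape==(3,3) else R.from_rotvec(ro).as_matrix(); C[:3,3]=s["xyz"]
    s["C"]=C; f=200/np.tan(np.radians(s["fov_y"])/2)
    s["K"]=np.array([[f,0,s["cx"]],[0,f,s["cy"]],[0,0,1]]); s["D"]=np.array(s["distortion"],float)
    return s
def save(s,name,crop=None,scale=1):
    im=s["pixels"][...,::-1]
    if crop: a,b,c,d=crop; im=im[b:d,a:c]
    cv2.imwrite("pics/"+name,cv2.resize(im,None,fx=scale,fy=scale,interpolation=cv2.INTER_CUBIC))
def ray(s,px):
    u=cv2.undistortPoints(np.array([[px]],float),s["K"],s["D"])[0,0]
    d=s["C"][:3,:3]@np.array([u[0],-u[1],-1]); return s["C"][:3,3],d/np.linalg.norm(d)
def onz(s,px,z):
    o,d=ray(s,px); return o+d*(z-o[2])/d[2]
def proj(s,P):
    p=(np.atleast_2d(P)-s["C"][:3,3])@s["C"][:3,:3]*[1,-1,-1]
    return cv2.projectPoints(p,np.zeros(3),np.zeros(3),s["K"],s["D"])[0][:,0]
def tri(rays):
    A=0;b=0
    for o,d in rays:
        M=np.eye(3)-np.outer(d,d);A=A+M;b=b+M@o
    return np.linalg.solve(A,b)
E
python3 - <<'E'
from h import *
st=r.get_state();print(st)
for n in ["scene","side","wrist"]:
    s=snap(n);save(s,n+"0.png");print(n,s["fov_y"],s["cx"],s["cy"],s["distortion"],s["C"].round(3).tolist())
    for q in ["stand","bar","reel_a","seat1","grip1","flux_jar","screwdriver","tweezers","tip_cleaner"]:
        print(q,[(round(d["p"],2),np.round(d["position"]).astype(int).tolist()) for d in r.spot_in(q,n)])
E
```

```text
pics
{'time': 0.0, 'joint_positions': array([ 1.58718386,  0.50184032, -0.42677891,  1.55141538,  0.22081053,
        1.13832587, -0.21027286]), 'joint_vel': array([ 0.00026761,  0.00142923,  0.00158833,  0.00041557,  0.00072154,
       -0.0019624 ,  0.00074034]), 'joint_efforts': array([-7.63532989e-04, -5.66580141e+01, -5.81656113e+00, -2.79111868e+01,
       -6.86717662e-02,  3.08055198e-02,  1.65336123e-04]), 'ee_pos': array([ 0.15857748, -0.62963899,  0.22169642]), 'tcp_rot': array([-3.11578030e+00, -3.86579319e-01,  2.98959195e-04]), 'force': array([-0.37796649, -0.40129942,  1.09112737]), 'torque': array([-0.00300097, -0.00199703,  0.0025533 ]), 'finger_force': 0.0, 'grip_width': 0.0918085373609472}
scene 50.93040672128845 316.9847223514351 198.8553102274373 [-0.04249452  0.          0.          0.          0.        ] [[0.116, -0.853, 0.51, 1.085], [0.993, 0.102, -0.055, -0.075], [-0.005, 0.513, 0.859, 1.04], [0.0, 0.0, 0.0, 1.0]]
stand [(0.59, [328, 239])]
bar [(0.69, [320, 183])]
reel_a [(0.8, [432, 170]), (0.8, [439, 201]), (0.76, [469, 218]), (0.64, [216, 193])]
seat1 [(0
[... 521 characters left out ...]
])]
reel_a [(0.94, [313, 295]), (0.78, [343, 169]), (0.6, [252, 308]), (0.57, [283, 292]), (0.57, [283, 216]), (0.51, [283, 324])]
seat1 [(0.88, [283, 216]), (0.31, [310, 155])]
grip1 [(0.48, [293, 241])]
flux_jar [(0.91, [284, 329]), (0.67, [310, 156])]
screwdriver [(0.84, [346, 289]), (0.2, [332, 149])]
tweezers [(0.47, [319, 142])]
tip_cleaner [(0.67, [314, 157])]
wrist 70.39046259352745 318.929232251386 198.98428918277065 [-0.02365992  0.          0.          0.          0.        ] [[0.245, 0.931, 0.272, 0.232], [-0.97, 0.235, 0.069, -0.613], [0.0, -0.28, 0.96, 0.384], [0.0, 0.0, 0.0, 1.0]]
stand []
bar []
reel_a []
seat1 []
grip1 []
flux_jar []
screwdriver []
tweezers []
tip_cleaner []
```

View pics/scene0.png

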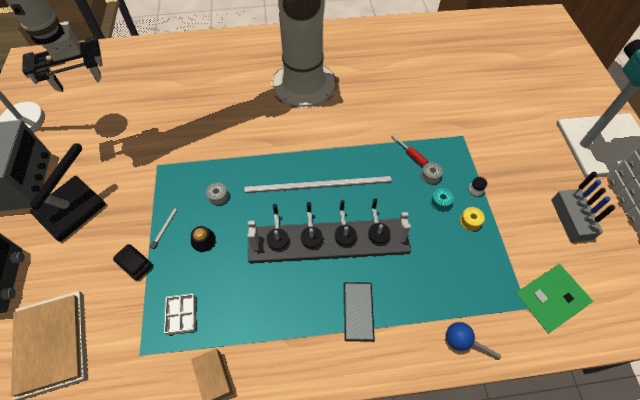

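View pics/side0.png

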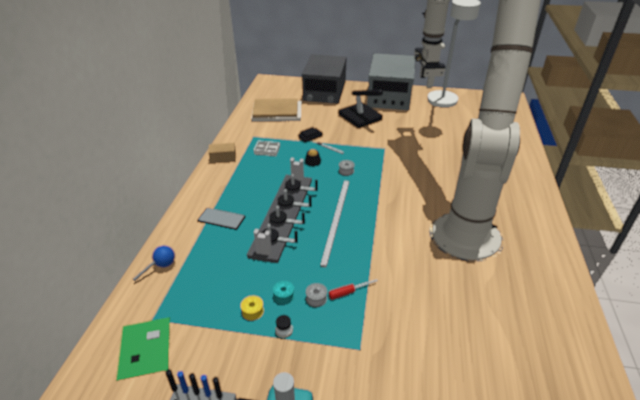

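The scene picture, taken from the far side so its right is the robot's left, shows:
- **Stand:** around (328,239), with lever pins at about (375,203), (342,205), (309,207) and (276,209).
- **Bar:** runs from (246,189) to (391,180).

Candidates for reels:
- **Grey:** (432,172), beside the screwdriver, and (217,193).
- **Look-alikes, excluded by colour:** turquoise (443,198) and yellow (473,218).
- **Other round things:** flux jar (478,186), tip cleaner (203,238).

I choose the two grey ones. The side view agrees: grey at (317,294) and (346,168).

```bash
python3 - <<'E'
from h import *
s=snap("scene");d=snap("side")
save(s,"crop0.png",(190,130,500,270),2.5)
for n,a,b in [("reelL",(432,171),(317,294)),("reelR",(217,193),(346,167))]:
    print(n,tri([ray(s,a),ray(d,b)]).round(3),onz(s,a,.02).round(3),onz(d,b,.02).round(3))
for n,p,z in [("barR",(246,189),.006),("barL",(391,180),.006),("pin1",(375,201),.066),("pin2",(342,203),.066),("pin3",(309,205),.066),("pin4",(276,207),.066),("forkR",(252,225),.103),("forkL",(405,216),.103),("turq",(443,198),.016),("yel",(473,218),.016),("jar",(478,186),.02),("sd0",(392,138),.01),("sd1",(428,165),.01),("tip",(203,238),.03),("baseFR",(249,262),0.018),("baseFL",(410,252),0.018)]:
    print(n,onz(s,p,z).round(3))
E
```

```text
reelL [0.425 0.337 0.022] [0.425 0.338 0.02 ] [0.425 0.335 0.02 ]
reelR [ 0.426 -0.292  0.02 ] [ 0.426 -0.292  0.02 ] [ 0.425 -0.292  0.02 ]
barR [ 0.414 -0.21   0.006]
barL [0.433 0.215 0.006]
pin1 [0.533 0.142 0.066]
pin2 [0.528 0.053 0.066]
pin3 [ 0.524 -0.036  0.066]
pin4 [ 0.519 -0.124  0.066]
forkR [ 0.586 -0.186  0.103]
forkL [0.606 0.201 0.103]
turq [0.517 0.347 0.016]
yel [0.591 0.413 0.016]
jar [0.492 0.458 0.02 ]
sd0 [0.282 0.25  0.01 ]
sd1 [0.396 0.336 0.01 ]
tip [ 0.57  -0.326  0.03 ]
baseFR [ 0.648 -0.208  0.018]
baseFL [0.67  0.215 0.018]
```

View pics/crop0.png

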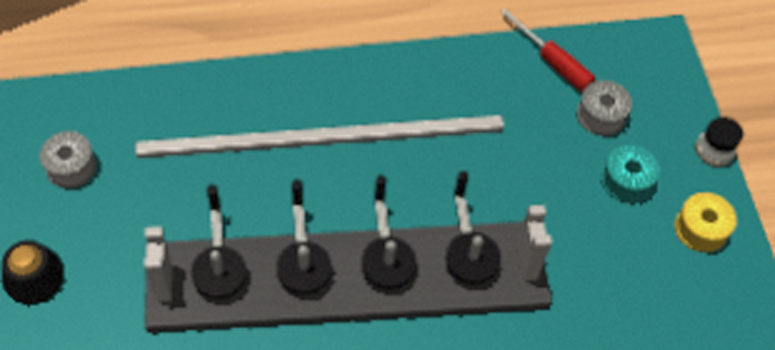

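```bash
cat >> h.py <<'E'
def goal(p,yaw=None,verbose=True):
    """shift (mm, tool axes) and rz (deg) to bring TCP to p with tool x at world angle yaw (deg), pointing down"""
    st=r.get_state(); M=R.from_rotvec(st["tcp_rot"]); d=M.inv().apply(np.array(p)-st["ee_pos"])*1000
    rv=np.zeros(3)
    if yaw is not None:
        a=np.radians(yaw); G=np.array([[np.cos(a),np.sin(a),0],[np.sin(a),-np.cos(a),0],[0,0,-1]])
        rv=np.degrees((M.inv()*R.from_matrix(G)).as_rotvec())
    print("shift",d.round(1),"rot",rv.round(1))
E
python3 -c "
from h import *
goal((.5,0,.25),-3)"
```

```text
shift [ 484.8 -527.8  -27.3] rot [ 0.  -0.  17.1]
```

```bash
python3 -m jog '[{"x":30,"y":-33,"z":-2},{"x":65,"y":-71,"z":-8,"rz":3},{"x":105,"y":-114,"z":-12,"rz":6},{"x":145,"y":-158,"z":-16,"rz":9},{"x":185,"y":-201,"z":-20,"rz":12},{"x":225,"y":-245,"z":-24,"rz":15},{"x":260,"y":-283,"z":-27,"rz":17},{"x":270,"y":-294,"z":-27,"rz":17}]'; python3 -c "
from h import *
goal((.5,0,.25),-3)"
```

```text
shift [ 484.8 -527.8  -27.3] rot [ 0.  -0.  17.1]invalid input
```

```bash
python3 -m jog '[{"x":30,"y":-33,"z":-2,"rx":0,"ry":0,"rz":0,"grip":1},{"x":65,"y":-71,"z":-8,"rx":0,"ry":0,"rz":3,"grip":1},{"x":105,"y":-114,"z":-12,"rx":0,"ry":0,"rz":6,"grip":1},{"x":145,"y":-158,"z":-16,"rx":0,"ry":0,"rz":9,"grip":1},{"x":185,"y":-201,"z":-20,"rx":0,"ry":0,"rz":12,"grip":1},{"x":225,"y":-245,"z":-24,"rx":0,"ry":0,"rz":15,"grip":1},{"x":260,"y":-283,"z":-27,"rx":0,"ry":0,"rz":17,"grip":1},{"x":270,"y":-294,"z":-27,"rx":0,"ry":0,"rz":17,"grip":1}]'; python3 -c "
from h import *
goal((.5,0,.25),-3)"
```

```text
time: 2.6
ee_pos: [0.3507, -0.2763, 0.2504]
tcp_rot: [3.14, -0.07, 0.002]
force: [0.5, -0.7, 1.3]
grip_width: 0.0917
finger_force: 0.0
shift [ 136.9 -282.6    0.3] rot [ 0.1 -0.1  0.5]
```

```bash
python3 -m jog '[{"x":22,"y":-45,"z":0,"rz":0,"grip":1},{"x":45,"y":-94,"z":0,"rz":0,"grip":1},{"x":70,"y":-145,"z":0,"rz":0,"grip":1},{"x":95,"y":-195,"z":0,"rz":0,"grip":1},{"x":120,"y":-245,"z":0,"rz":0.5,"grip":1},{"x":137,"y":-282,"z":0,"rz":0.5,"grip":1},{"x":137,"y":-282,"z":0,"rz":0.5,"grip":1}]' && python3 - <<'E'
from h import *
s=snap("wrist");save(s,"w1.png")
np.save("w1.npy",dict(C=s["C"],K=s["K"],D=s["D"]),allow_pickle=True)
for q in ["grip1","bar","reel_a"]:
    print(q,[(round(d["p"],2),np.round(d["position"]).astype(int).tolist(),onz(s,d["position"],.05).round(3)) for d in r.spot_in(q,"wrist")])
E
```

```text
invalid input
```

```bash
python3 -m jog '[{"x":22,"y":-45,"z":0,"rx":0,"ry":0,"rz":0,"grip":1},{"x":45,"y":-94,"z":0,"rx":0,"ry":0,"rz":0,"grip":1},{"x":70,"y":-145,"z":0,"rx":0,"ry":0,"rz":0,"grip":1},{"x":95,"y":-195,"z":0,"rx":0,"ry":0,"rz":0,"grip":1},{"x":120,"y":-245,"z":0,"rx":0,"ry":0,"rz":0,"grip":1},{"x":137,"y":-282,"z":0,"rx":0,"ry":0,"rz":0,"grip":1},{"x":137,"y":-282,"z":0,"rx":0,"ry":0,"rz":0,"grip":1}]' && python3 - <<'E'
from h import *
s=snap("wrist");save(s,"w1.png")
np.save("w1.npy",dict(C=s["C"],K=s["K"],D=s["D"]),allow_pickle=True)
for q in ["grip1","bar","reel_a"]:
    print(q,[(round(d["p"],2),np.round(d["position"]).astype(int).tolist(),onz(s,d["position"],.05).round(3)) for d in r.spot_in(q,"wrist")])
E
```

```text
time: 3.48
ee_pos: [0.5009, -0.0014, 0.2498]
tcp_rot: [-3.139, 0.07, -0.001]
force: [-0.1, 0.3, -0.4]
grip_width: 0.0917
finger_force: 0.0
grip1 [(0.97, [281, 145], array([0.544, 0.044, 0.05 ])), (0.91, [345, 146], array([ 0.539, -0.036,  0.05 ])), (0.67, [411, 147], array([ 0.535, -0.12 ,  0.05 ])), (0.64, [208, 149], array([0.543, 0.137, 0.05 ]))]
bar [(0.93, [322, 222], array([ 0.439, -0.003,  0.05 ])), (0.57, [278, 145], array([0.544, 0.047, 0.05 ]))]
reel_a [(0.97, [82, 172], array([0.521, 0.31 , 0.05 ])), (0.74, [103, 224], array([0.448, 0.3  , 0.05 ])), (0.74, [23, 122], array([0.589, 0.369, 0.05 ])), (0.67, [517, 213], array([ 0.44 , -0.268,  0.05 ])), (0.53, [344, 147], array([ 0.538, -0.035,  0.05 ])), (0.16, [279, 142], array([0.548, 0.046, 0.05 ]))]
```

View pics/w1.png

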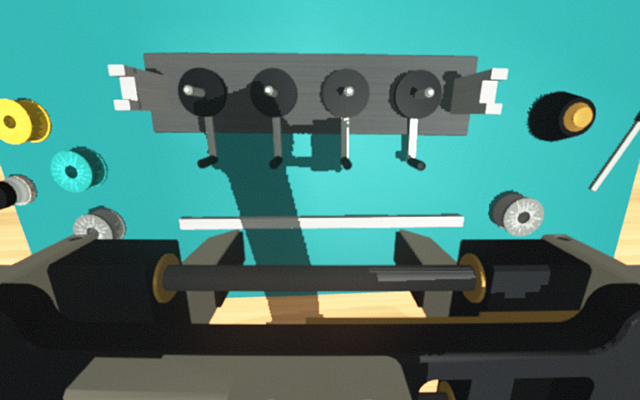

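The wrist picture shows spindle tips at about (189,91), (271,91), (348,91) and (429,92). Pin tops are near (203,164), (275,164), (346,165) and (420,165). The fork notches are at (123,88) and (492,88).

```bash
cat >> h.py <<'E'
class V(dict): pass
def load(f): return np.load(f,allow_pickle=True).item()
E
python3 - <<'E'
from h import *
from scipy.optimize import least_squares
w=load("w1.npy"); s=snap("scene")
ys=[.135,.045,-.045,-.135]
tw=[(189,91),(271,91),(348,91),(429,92)]
ts=[(190+a/2.5,130+b/2.5) for a,b in [(477,240),(390,246),(303,252),(216,257)]]
for a,b in zip(tw,ts): print("tip",tri([ray(w,a),ray(s,b)]).round(4),onz(w,a,.08).round(4),onz(s,b,.08).round(4))
pw=[(203,164),(275,164),(346,165),(420,165)]
ps=[(190+a/2.5,130+b/2.5) for a,b in [(462,176),(381,180),(297,184),(212,190)]]
for a,b in zip(pw,ps): print("pin",tri([ray(w,a),ray(s,b)]).round(4),onz(w,a,.064).round(4),onz(s,b,.064).round(4))
def P(q):
    c,n=np.cos(q[2]),np.sin(q[2]); M=np.array([[c,-n],[n,c]])
    return np.array([[*(M@[0,y]+q[:2]),.079] for y in ys])
for nm,obs in (("w",[(w,tw)]),("s",[(s,ts)]),("both",[(w,tw),(s,ts)])):
    f=least_squares(lambda q:np.concatenate([(proj(c,P(q))-o).ravel() for c,o in obs]),[.597,.007,-.05])
    print(nm,f.x,np.sqrt(np.mean(f.fun**2)))
E
```

```text
tip [0.6111 0.1413 0.0707] [0.6103 0.1369 0.08  ] [0.6155 0.1395 0.08  ]
tip [0.6066 0.0496 0.0694] [0.6057 0.0462 0.08  ] [0.6117 0.0499 0.08  ]
tip [ 0.6028 -0.0391  0.0699] [ 0.602  -0.0384  0.08  ] [ 0.6079 -0.0391  0.08  ]
tip [ 0.5985 -0.1292  0.0724] [ 0.5974 -0.1277  0.08  ] [ 0.6031 -0.1276  0.08  ]
pin [0.5255 0.1435 0.057 ] [0.5265 0.1406 0.064 ] [0.5295 0.1419 0.064 ]
pin [0.5216 0.0535 0.0593] [0.5224 0.0513 0.064 ] [0.524  0.0543 0.064 ]
pin [ 0.5171 -0.0361  0.0622] [ 0.5174 -0.0361  0.064 ] [ 0.5182 -0.036   0.064 ]
pin [ 0.5134 -0.1278  0.0623] [ 0.5135 -0.1275  0.064 ] [ 0.5148 -0.1274  0.064 ]
w [ 0.60377918  0.00429215 -0.04836542] 1.5020778938679482
s [ 0.60900793  0.00577809 -0.04593146] 0.26612874542925563
both [ 0.60440007  0.00455124 -0.0479864 ] 1.4122395484600965
```

```bash
python3 -c "
from h import *
goal((.5265,.141,.12),-2.7)
goal((.5265,.141,.054),-2.7)"
```

```text
shift [  19.4 -148.8  129.4] rot [ 0.1  0.  -0.3]
shift [  19.5 -148.8  195.4] rot [ 0.1  0.  -0.3]
```

```bash
python3 -m jog '[{"x":6,"y":-40,"z":10,"rx":0,"ry":0,"rz":0,"grip":0.45},{"x":14,"y":-85,"z":40,"rx":0,"ry":0,"rz":0,"grip":0.45},{"x":19,"y":-125,"z":75,"rx":0,"ry":0,"rz":0,"grip":0.45},{"x":19,"y":-149,"z":110,"rx":0,"ry":0,"rz":0,"grip":0.45},{"x":19,"y":-149,"z":130,"rx":0,"ry":0,"rz":0,"grip":0.45},{"x":19,"y":-149,"z":165,"rx":0,"ry":0,"rz":0,"grip":0.45},{"x":19,"y":-149,"z":195,"rx":0,"ry":0,"rz":0,"grip":0.45},{"x":19,"y":-149,"z":195,"rx":0,"ry":0,"rz":0,"grip":0.3}]' 5; python3 -m jog '[{"x":0,"y":0,"z":0,"rx":0,"ry":0,"rz":0,"grip":0},{"x":0,"y":0,"z":0,"rx":0,"ry":0,"rz":0,"grip":0},{"x":0,"y":0,"z":0,"rx":0,"ry":0,"rz":0,"grip":0}]' 5
```

```text
time: 4.72
ee_pos: [0.5248, 0.1403, 0.053]
tcp_rot: [3.138, -0.083, -0.006]
force: [0.1, 0.1, -0.2]
grip_width: 0.0353
finger_force: 0.0
time: 5.1
ee_pos: [0.5273, 0.1433, 0.056]
tcp_rot: [-3.141, 0.079, -0.004]
force: [-0.1, -1.3, 3.6]
grip_width: 0.0115
finger_force: 5.0
```

```bash
python3 -m jog '[{"x":0,"y":-4,"z":0,"rx":0,"ry":0,"rz":0,"grip":0},{"x":0,"y":-7,"z":0,"rx":0,"ry":0,"rz":0,"grip":0},{"x":0,"y":-9,"z":0,"rx":0,"ry":0,"rz":0,"grip":0},{"x":0,"y":-9,"z":0,"rx":0,"ry":0,"rz":0,"grip":0}]'; python3 -m jog '[{"x":0,"y":-3,"z":0,"rx":0,"ry":0,"rz":0,"grip":0},{"x":0,"y":-5,"z":0,"rx":0,"ry":0,"rz":0,"grip":0},{"x":0,"y":-5,"z":0,"rx":0,"ry":0,"rz":0,"grip":0}]'
```

```text
time: 5.6
ee_pos: [0.5277, 0.1531, 0.0555]
tcp_rot: [-3.14, 0.078, -0.004]
force: [1.2, 0.1, 5.4]
grip_width: 0.0119
finger_force: 5.0
time: 5.98
ee_pos: [0.5281, 0.1578, 0.0553]
tcp_rot: [-3.14, 0.078, -0.004]
force: [3.2, -0.8, 5.1]
grip_width: 0.0113
finger_force: 5.0
```

```bash
python3 -m jog '[{"x":0,"y":-3,"z":0,"rx":0,"ry":0,"rz":0,"grip":0},{"x":0,"y":-6,"z":0,"rx":0,"ry":0,"rz":0,"grip":0},{"x":0,"y":-6,"z":0,"rx":0,"ry":0,"rz":0,"grip":0}]'; python3 -m jog '[{"x":0,"y":-3,"z":0,"rx":0,"ry":0,"rz":0,"grip":0},{"x":0,"y":-6,"z":0,"rx":0,"ry":0,"rz":0,"grip":0},{"x":0,"y":-6,"z":0,"rx":0,"ry":0,"rz":0,"grip":0}]'
```

```text
time: 6.35
ee_pos: [0.5278, 0.1603, 0.0547]
tcp_rot: [3.136, -0.081, 0.0]
force: [4.1, -7.1, 6.8]
grip_width: 0.0117
finger_force: 5.0
time: 6.72
ee_pos: [0.528, 0.1647, 0.0544]
tcp_rot: [3.134, -0.082, -0.001]
force: [2.8, -10.4, 7.1]
grip_width: 0.019
finger_force: 5.0
```

```bash
python3 -c "
from h import *
s=snap('wrist');save(s,'w2.png',(160,60,480,300),2.4)"; python3 -m jog '[{"x":0,"y":6,"z":0,"rx":0,"ry":0,"rz":0,"grip":0.0},{"x":0,"y":12,"z":0,"rx":0,"ry":0,"rz":0,"grip":0.0},{"x":0,"y":19,"z":0,"rx":0,"ry":0,"rz":0,"grip":0.0},{"x":0,"y":25,"z":0,"rx":0,"ry":0,"rz":0,"grip":0},{"x":0,"y":25,"z":0,"rx":0,"ry":0,"rz":0,"grip":0}]' 30;python3 -m jog '[{"x":0,"y":3,"z":0,"rx":0,"ry":0,"rz":0,"grip":0.0},{"x":0,"y":5,"z":0,"rx":0,"ry":0,"rz":0,"grip":0.0},{"x":0,"y":5,"z":0,"rx":0,"ry":0,"rz":0,"grip":0}]'
```

```text
time: 7.4
ee_pos: [0.525, 0.1444, 0.0545]
tcp_rot: [3.14, -0.078, -0.003]
force: [-1.1, 1.4, 3.1]
grip_width: 0.0101
finger_force: 30.0
time: 7.78
ee_pos: [0.5247, 0.1393, 0.0545]
tcp_rot: [3.14, -0.078, -0.003]
force: [-4.1, 3.7, 4.8]
grip_width: 0.0104
finger_force: 30.0
```

View pics/w2.png

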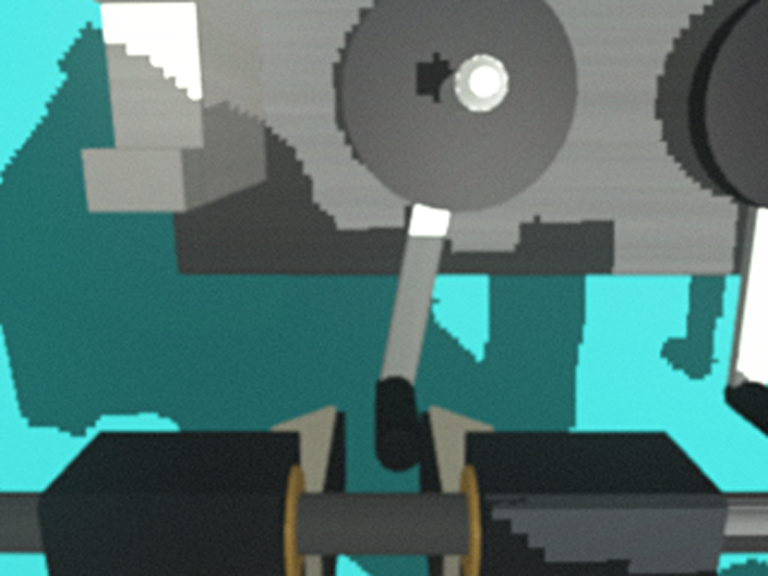

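```bash
for i in 1; do python3 -m jog '[{"x":0,"y":3,"z":0,"rx":0,"ry":0,"rz":0,"grip":0.0},{"x":0,"y":5,"z":0,"rx":0,"ry":0,"rz":0,"grip":0.0},{"x":0,"y":5,"z":0,"rx":0,"ry":0,"rz":0,"grip":0}]';python3 -m jog '[{"x":0,"y":2,"z":0,"rx":0,"ry":0,"rz":0,"grip":0.0},{"x":0,"y":3,"z":0,"rx":0,"ry":0,"rz":0,"grip":0.0},{"x":0,"y":3,"z":0,"rx":0,"ry":0,"rz":0,"grip":0}]';python3 -m jog '[{"x":0,"y":2,"z":0,"rx":0,"ry":0,"rz":0,"grip":0.0},{"x":0,"y":3,"z":0,"rx":0,"ry":0,"rz":0,"grip":0.0},{"x":0,"y":3,"z":0,"rx":0,"ry":0,"rz":0,"grip":0}]'; done
```

```text
time: 8.15
ee_pos: [0.5254, 0.134, 0.0546]
tcp_rot: [3.14, -0.079, -0.001]
force: [-3.5, 1.9, 2.5]
grip_width: 0.0101
finger_force: 30.0
time: 8.52
ee_pos: [0.5255, 0.1327, 0.0547]
tcp_rot: [-3.139, 0.077, -0.0]
force: [-2.4, 5.6, 0.8]
grip_width: 0.0099
finger_force: 30.0
time: 8.9
ee_pos: [0.5254, 0.1315, 0.0547]
tcp_rot: [-3.136, 0.075, -0.001]
force: [-1.8, 8.5, -0.6]
grip_width: 0.0102
finger_force: 30.0
```

Lever 1 stops at about y=0.157 and y=0.1335, roughly ±11 mm, so that brake is sound. Next, lever 2.

```bash
python3 -m jog '[{"x":0,"y":-4,"z":0,"rx":0,"ry":0,"rz":0,"grip":0.35},{"x":0,"y":-4,"z":0,"rx":0,"ry":0,"rz":0,"grip":0.35},{"x":0,"y":-4,"z":-30,"rx":0,"ry":0,"rz":0,"grip":0.4},{"x":0,"y":-4,"z":-40,"rx":0,"ry":0,"rz":0,"grip":0.4}]' 10;  python3 -c "
from h import *
goal((.522,.054,.095),-2.7)"
```

```text
time: 9.4
ee_pos: [0.5269, 0.1317, 0.0959]
tcp_rot: [3.14, -0.08, 0.004]
force: [0.1, -0.1, -0.0]
grip_width: 0.0362
finger_force: 0.0
shift [-0.9 77.8  1. ] rot [ 0.  -0.1 -0.2]
```

```bash
python3 -m jog '[{"x":0,"y":40,"z":0,"rx":0,"ry":0,"rz":0,"grip":0.4},{"x":-1,"y":78,"z":0,"rx":0,"ry":0,"rz":0,"grip":0.4},{"x":-1,"y":78,"z":0,"rx":0,"ry":0,"rz":0,"grip":0.4},{"x":-1,"y":78,"z":25,"rx":0,"ry":0,"rz":0,"grip":0.4},{"x":-1,"y":78,"z":41,"rx":0,"ry":0,"rz":0,"grip":0.4},{"x":-1,"y":78,"z":41,"rx":0,"ry":0,"rz":0,"grip":0},{"x":-1,"y":78,"z":41,"rx":0,"ry":0,"rz":0,"grip":0},{"x":-1,"y":78,"z":41,"rx":0,"ry":0,"rz":0,"grip":0}]' 20; python3 -m jog '[{"x":0,"y":-4,"z":0,"rx":0,"ry":0,"rz":0,"grip":0},{"x":0,"y":-8,"z":0,"rx":0,"ry":0,"rz":0,"grip":0},{"x":0,"y":-11,"z":0,"rx":0,"ry":0,"rz":0,"grip":0},{"x":0,"y":-11,"z":0,"rx":0,"ry":0,"rz":0,"grip":0}]';python3 -m jog '[{"x":0,"y":-3,"z":0,"rx":0,"ry":0,"rz":0,"grip":0},{"x":0,"y":-6,"z":0,"rx":0,"ry":0,"rz":0,"grip":0},{"x":0,"y":-6,"z":0,"rx":0,"ry":0,"rz":0,"grip":0}]'
```

```text
time: 10.4
ee_pos: [0.5212, 0.0549, 0.0544]
tcp_rot: [-3.141, 0.078, -0.002]
force: [-0.5, 0.5, -0.0]
grip_width: 0.0112
finger_force: 9.0
time: 10.9
ee_pos: [0.522, 0.066, 0.0542]
tcp_rot: [-3.14, 0.078, -0.002]
force: [0.4, -1.9, 3.5]
grip_width: 0.011
finger_force: 20.0
time: 11.28
ee_pos: [0.5219, 0.0702, 0.0537]
tcp_rot: [3.139, -0.079, 0.0]
force: [2.0, -5.7, 2.8]
grip_width: 0.0106
finger_force: 20.0
```

```bash
python3 -m jog '[{"x":0,"y":-3,"z":0,"rx":0,"ry":0,"rz":0,"grip":0},{"x":0,"y":-5,"z":0,"rx":0,"ry":0,"rz":0,"grip":0},{"x":0,"y":-5,"z":0,"rx":0,"ry":0,"rz":0,"grip":0}]';python3 -m jog '[{"x":0,"y":6,"z":0,"rx":0,"ry":0,"rz":0,"grip":0.0},{"x":0,"y":13,"z":0,"rx":0,"ry":0,"rz":0,"grip":0.0},{"x":0,"y":20,"z":0,"rx":0,"ry":0,"rz":0,"grip":0.0},{"x":0,"y":27,"z":0,"rx":0,"ry":0,"rz":0,"grip":0},{"x":0,"y":31,"z":0,"rx":0,"ry":0,"rz":0,"grip":0},{"x":0,"y":31,"z":0,"rx":0,"ry":0,"rz":0,"grip":0}]';python3 -m jog '[{"x":0,"y":3,"z":0,"rx":0,"ry":0,"rz":0,"grip":0.0},{"x":0,"y":6,"z":0,"rx":0,"ry":0,"rz":0,"grip":0.0},{"x":0,"y":6,"z":0,"rx":0,"ry":0,"rz":0,"grip":0}]';python3 -m jog '[{"x":0,"y":3,"z":0,"rx":0,"ry":0,"rz":0,"grip":0.0},{"x":0,"y":5,"z":0,"rx":0,"ry":0,"rz":0,"grip":0.0},{"x":0,"y":5,"z":0,"rx":0,"ry":0,"rz":0,"grip":0}]'
```

```text
time: 11.65
ee_pos: [0.5222, 0.0718, 0.0536]
tcp_rot: [3.134, -0.083, -0.001]
force: [2.5, -12.1, 4.8]
grip_width: 0.0107
finger_force: 20.0
time: 12.4
ee_pos: [0.52, 0.0449, 0.0536]
tcp_rot: [3.14, -0.079, -0.001]
force: [-1.1, 1.0, 3.0]
grip_width: 0.0108
finger_force: 20.0
time: 12.78
ee_pos: [0.52, 0.0418, 0.0537]
tcp_rot: [-3.138, 0.076, -0.001]
force: [-0.4, 7.0, 0.4]
grip_width: 0.0109
finger_force: 20.0
time: 13.15
ee_pos: [0.52, 0.0401, 0.0538]
tcp_rot: [-3.134, 0.072, -0.003]
force: [0.6, 12.9, -1.7]
grip_width: 0.0107
finger_force: 20.0
```

Lever 2 stops at about y=0.067 and y=0.044, so it is sound too. Next, lever 3.

```bash
python3 -m jog '[{"x":0,"y":-6,"z":0,"rx":0,"ry":0,"rz":0,"grip":0.35},{"x":0,"y":-6,"z":0,"rx":0,"ry":0,"rz":0,"grip":0.35},{"x":0,"y":-6,"z":-30,"rx":0,"ry":0,"rz":0,"grip":0.4},{"x":0,"y":0,"z":-40,"rx":0,"ry":0,"rz":0,"grip":0.4},{"x":0,"y":40,"z":-40,"rx":0,"ry":0,"rz":0,"grip":0.4},{"x":0,"y":71,"z":-40,"rx":0,"ry":0,"rz":0,"grip":0.4},{"x":0,"y":71,"z":-40,"rx":0,"ry":0,"rz":0,"grip":0.4},{"x":0,"y":71,"z":-40,"rx":0,"ry":0,"rz":0,"grip":0.4}]' 20;python3 -m jog '[{"x":0,"y":0,"z":20,"rx":0,"ry":0,"rz":0,"grip":0.4},{"x":0,"y":0,"z":40,"rx":0,"ry":0,"rz":0,"grip":0.4},{"x":0,"y":0,"z":40,"rx":0,"ry":0,"rz":0,"grip":0.0},{"x":0,"y":0,"z":40,"rx":0,"ry":0,"rz":0,"grip":0},{"x":0,"y":0,"z":40,"rx":0,"ry":0,"rz":0,"grip":0}]';python3 -m jog '[{"x":0,"y":-4,"z":0,"rx":0,"ry":0,"rz":0,"grip":0},{"x":0,"y":-8,"z":0,"rx":0,"ry":0,"rz":0,"grip":0},{"x":0,"y":-11,"z":0,"rx":0,"ry":0,"rz":0,"grip":0},{"x":0,"y":-11,"z":0,"rx":0,"ry":0,"rz":0,"grip":0}]';python3 -m jog '[{"x":0,"y":-3,"z":0,"rx":0,"ry":0,"rz":0,"grip":0},{"x":0,"y":-6,"z":0,"rx":0,"ry":0,"rz":0,"grip":0},{"x":0,"y":-6,"z":0,"rx":0,"ry":0,"rz":0,"grip":0}]'
```

```text
time: 14.15
ee_pos: [0.516, -0.0367, 0.0936]
tcp_rot: [3.141, -0.08, -0.0]
force: [1.4, 0.0, 0.7]
grip_width: 0.0367
finger_force: 0.0
time: 14.78
ee_pos: [0.5166, -0.036, 0.0541]
tcp_rot: [-3.141, 0.078, -0.001]
force: [-0.2, 0.1, -0.7]
grip_width: 0.011
finger_force: 9.3
time: 15.28
ee_pos: [0.5173, -0.0251, 0.054]
tcp_rot: [-3.141, 0.078, -0.002]
force: [1.2, -1.8, 0.6]
grip_width: 0.0108
finger_force: 20.0
time: 15.65
ee_pos: [0.5176, -0.0204, 0.054]
tcp_rot: [3.139, -0.079, 0.002]
force: [2.6, -5.1, 0.1]
grip_width: 0.0107
finger_force: 20.0
```

```bash
python3 -m jog '[{"x":0,"y":-3,"z":0,"rx":0,"ry":0,"rz":0,"grip":0},{"x":0,"y":-5,"z":0,"rx":0,"ry":0,"rz":0,"grip":0},{"x":0,"y":-5,"z":0,"rx":0,"ry":0,"rz":0,"grip":0}]';python3 -m jog '[{"x":0,"y":6,"z":0,"rx":0,"ry":0,"rz":0,"grip":0.0},{"x":0,"y":13,"z":0,"rx":0,"ry":0,"rz":0,"grip":0.0},{"x":0,"y":20,"z":0,"rx":0,"ry":0,"rz":0,"grip":0.0},{"x":0,"y":27,"z":0,"rx":0,"ry":0,"rz":0,"grip":0},{"x":0,"y":31,"z":0,"rx":0,"ry":0,"rz":0,"grip":0},{"x":0,"y":31,"z":0,"rx":0,"ry":0,"rz":0,"grip":0}]';python3 -m jog '[{"x":0,"y":3,"z":0,"rx":0,"ry":0,"rz":0,"grip":0.0},{"x":0,"y":6,"z":0,"rx":0,"ry":0,"rz":0,"grip":0.0},{"x":0,"y":6,"z":0,"rx":0,"ry":0,"rz":0,"grip":0}]';python3 -m jog '[{"x":0,"y":3,"z":0,"rx":0,"ry":0,"rz":0,"grip":0.0},{"x":0,"y":5,"z":0,"rx":0,"ry":0,"rz":0,"grip":0.0},{"x":0,"y":5,"z":0,"rx":0,"ry":0,"rz":0,"grip":0}]'
```

```text
time: 16.02
ee_pos: [0.5179, -0.0186, 0.0539]
tcp_rot: [3.135, -0.083, 0.001]
force: [3.1, -10.8, 1.0]
grip_width: 0.0106
finger_force: 20.0
time: 16.77
ee_pos: [0.5152, -0.0456, 0.0537]
tcp_rot: [3.14, -0.079, -0.001]
force: [-2.2, 0.7, 4.7]
grip_width: 0.0104
finger_force: 20.0
time: 17.15
ee_pos: [0.5152, -0.0484, 0.0537]
tcp_rot: [-3.137, 0.075, 0.0]
force: [-0.9, 7.9, 4.3]
grip_width: 0.011
finger_force: 20.0
time: 17.52
ee_pos: [0.5153, -0.0502, 0.0538]
tcp_rot: [-3.134, 0.071, -0.002]
force: [-1.2, 13.3, 3.1]
grip_width: 0.0107
finger_force: 20.0
```

Lever 3 is sound, with the same travel. Next, lever 4.

```bash
python3 -m jog '[{"x":0,"y":-6,"z":0,"rx":0,"ry":0,"rz":0,"grip":0.35},{"x":0,"y":-6,"z":0,"rx":0,"ry":0,"rz":0,"grip":0.35},{"x":0,"y":-6,"z":-30,"rx":0,"ry":0,"rz":0,"grip":0.4},{"x":0,"y":0,"z":-40,"rx":0,"ry":0,"rz":0,"grip":0.4},{"x":0,"y":40,"z":-40,"rx":0,"ry":0,"rz":0,"grip":0.4},{"x":0,"y":71,"z":-40,"rx":0,"ry":0,"rz":0,"grip":0.4},{"x":0,"y":71,"z":-40,"rx":0,"ry":0,"rz":0,"grip":0.4},{"x":0,"y":71,"z":-40,"rx":0,"ry":0,"rz":0,"grip":0.4}]' 20;python3 -m jog '[{"x":0,"y":0,"z":20,"rx":0,"ry":0,"rz":0,"grip":0.4},{"x":0,"y":0,"z":40,"rx":0,"ry":0,"rz":0,"grip":0.4},{"x":0,"y":0,"z":40,"rx":0,"ry":0,"rz":0,"grip":0.0},{"x":0,"y":0,"z":40,"rx":0,"ry":0,"rz":0,"grip":0},{"x":0,"y":0,"z":40,"rx":0,"ry":0,"rz":0,"grip":0}]';python3 -m jog '[{"x":0,"y":-4,"z":0,"rx":0,"ry":0,"rz":0,"grip":0},{"x":0,"y":-8,"z":0,"rx":0,"ry":0,"rz":0,"grip":0},{"x":0,"y":-11,"z":0,"rx":0,"ry":0,"rz":0,"grip":0},{"x":0,"y":-11,"z":0,"rx":0,"ry":0,"rz":0,"grip":0}]';python3 -m jog '[{"x":0,"y":-3,"z":0,"rx":0,"ry":0,"rz":0,"grip":0},{"x":0,"y":-6,"z":0,"rx":0,"ry":0,"rz":0,"grip":0},{"x":0,"y":-6,"z":0,"rx":0,"ry":0,"rz":0,"grip":0}]';python3 -m jog '[{"x":0,"y":-3,"z":0,"rx":0,"ry":0,"rz":0,"grip":0},{"x":0,"y":-5,"z":0,"rx":0,"ry":0,"rz":0,"grip":0},{"x":0,"y":-5,"z":0,"rx":0,"ry":0,"rz":0,"grip":0}]'
```

```text
time: 18.52
ee_pos: [0.5113, -0.1275, 0.0935]
tcp_rot: [-3.14, 0.08, 0.0]
force: [0.2, 1.1, 0.0]
grip_width: 0.0365
finger_force: 0.0
time: 19.15
ee_pos: [0.5121, -0.127, 0.0541]
tcp_rot: [3.14, -0.078, 0.001]
force: [-0.2, -0.2, -1.6]
grip_width: 0.0116
finger_force: 9.3
time: 19.65
ee_pos: [0.5127, -0.1159, 0.054]
tcp_rot: [3.141, -0.078, 0.002]
force: [0.6, -2.5, 0.4]
grip_width: 0.0108
finger_force: 20.0
time: 20.02
ee_pos: [0.5133, -0.1097, 0.054]
tcp_rot: [-3.14, 0.077, -0.002]
force: [4.0, -2.1, -0.5]
grip_width: 0.011
finger_force: 20.0
time: 20.4
ee_pos: [0.514, -0.1051, 0.054]
tcp_rot: [-3.14, 0.078, -0.004]
force: [5.4, -3.1, -2.5]
grip_width: 0.011
finger_force: 20.0
```

```bash
python3 -m jog '[{"x":3,"y":-3,"z":0,"rx":0,"ry":0,"rz":0,"grip":0},{"x":4,"y":-6,"z":0,"rx":0,"ry":0,"rz":0,"grip":0},{"x":5,"y":-9,"z":0,"rx":0,"ry":0,"rz":0,"grip":0},{"x":5,"y":-9,"z":0,"rx":0,"ry":0,"rz":0,"grip":0}]';python3 -m jog '[{"x":1,"y":-3,"z":0,"rx":0,"ry":0,"rz":0,"grip":0},{"x":2,"y":-6,"z":0,"rx":0,"ry":0,"rz":0,"grip":0},{"x":2,"y":-6,"z":0,"rx":0,"ry":0,"rz":0,"grip":0}]';python3 -m jog '[{"x":0,"y":-3,"z":0,"rx":0,"ry":0,"rz":0,"grip":0},{"x":0,"y":-5,"z":0,"rx":0,"ry":0,"rz":0,"grip":0},{"x":0,"y":-5,"z":0,"rx":0,"ry":0,"rz":0,"grip":0}]'
```

```text
time: 20.9
ee_pos: [0.5176, -0.0956, 0.0537]
tcp_rot: [-3.14, 0.077, 0.002]
force: [-0.7, -1.3, 6.2]
grip_width: 0.011
finger_force: 20.0
time: 21.28
ee_pos: [0.5202, -0.0901, 0.0537]
tcp_rot: [-3.14, 0.078, 0.001]
force: [-2.4, -0.7, 4.5]
grip_width: 0.0108
finger_force: 20.0
time: 21.65
ee_pos: [0.5212, -0.0873, 0.0537]
tcp_rot: [3.139, -0.08, 0.001]
force: [1.1, -6.3, 1.8]
grip_width: 0.0107
finger_force: 20.0
```

```bash
python3 -m jog '[{"x":0,"y":-2,"z":0,"rx":0,"ry":0,"rz":0,"grip":0},{"x":0,"y":-4,"z":0,"rx":0,"ry":0,"rz":0,"grip":0},{"x":0,"y":-4,"z":0,"rx":0,"ry":0,"rz":0,"grip":0}]';python3 -m jog '[{"x":0,"y":9,"z":0,"rx":0,"ry":0,"rz":0,"grip":0},{"x":-3,"y":19,"z":0,"rx":0,"ry":0,"rz":0,"grip":0},{"x":-6,"y":29,"z":0,"rx":0,"ry":0,"rz":0,"grip":0},{"x":-7,"y":39,"z":0,"rx":0,"ry":0,"rz":0,"grip":0},{"x":-7,"y":49,"z":0,"rx":0,"ry":0,"rz":0,"grip":0},{"x":-6,"y":58,"z":0,"rx":0,"ry":0,"rz":0,"grip":0},{"x":-4,"y":66,"z":0,"rx":0,"ry":0,"rz":0,"grip":0},{"x":-2,"y":74,"z":0,"rx":0,"ry":0,"rz":0,"grip":0}]';python3 -m jog '[{"x":1,"y":4,"z":0,"rx":0,"ry":0,"rz":0,"grip":0},{"x":2,"y":8,"z":0,"rx":0,"ry":0,"rz":0,"grip":0},{"x":2,"y":8,"z":0,"rx":0,"ry":0,"rz":0,"grip":0}]';python3 -m jog '[{"x":0,"y":4,"z":0,"rx":0,"ry":0,"rz":0,"grip":0},{"x":0,"y":8,"z":0,"rx":0,"ry":0,"rz":0,"grip":0},{"x":0,"y":8,"z":0,"rx":0,"ry":0,"rz":0,"grip":0}]'
```

```text
time: 22.02
ee_pos: [0.5216, -0.0861, 0.0538]
tcp_rot: [3.136, -0.083, 0.002]
force: [1.9, -12.0, 1.7]
grip_width: 0.0109
finger_force: 20.0
time: 23.02
ee_pos: [0.5153, -0.1556, 0.0536]
tcp_rot: [-3.14, 0.078, 0.0]
force: [-0.5, 2.7, 1.8]
grip_width: 0.0107
finger_force: 20.0
time: 23.4
ee_pos: [0.5171, -0.1616, 0.0536]
tcp_rot: [-3.138, 0.076, -0.0]
force: [-0.5, 5.3, 2.0]
grip_width: 0.0106
finger_force: 20.0
time: 23.78
ee_pos: [0.5177, -0.164, 0.0536]
tcp_rot: [-3.132, 0.07, -0.003]
force: [1.4, 17.1, 0.7]
grip_width: 0.0109
finger_force: 20.0
```

Lever 4 travels from about y=-0.087 to -0.163, roughly ±37 mm, so spindle 4 is the worn one, and its lever is now fully right. I'll release it, rise, and look closely at the spindles.

```bash
python3 -m jog '[{"x":0,"y":0,"z":0,"rx":0,"ry":0,"rz":0,"grip":0.25},{"x":0,"y":0,"z":0,"rx":0,"ry":0,"rz":0,"grip":0.35},{"x":0,"y":0,"z":-25,"rx":0,"ry":0,"rz":0,"grip":0.5},{"x":0,"y":-15,"z":-60,"rx":0,"ry":0,"rz":0,"grip":1},{"x":0,"y":-60,"z":-100,"rx":0,"ry":0,"rz":0,"grip":1},{"x":0,"y":-110,"z":-110,"rx":0,"ry":0,"rz":0,"grip":1},{"x":0,"y":-140,"z":-110,"rx":0,"ry":0,"rz":0,"grip":1},{"x":0,"y":-140,"z":-110,"rx":0,"ry":0,"rz":0,"grip":1}]'; python3 - <<'E'
from h import *
s=snap("wrist");save(s,"w3.png",(120,0,520,250),2)
np.save("w3.npy",dict(C=s["C"],K=s["K"],D=s["D"]),allow_pickle=True)
q=[.605,.005,-.047];c,n=np.cos(q[2]),np.sin(q[2]);M=np.array([[c,-n],[n,c]])
for y in [.135,.045,-.045,-.135]:
    p=M@[0,y]+q[:2];print(proj(s,[*p,.08])[0].round(1))
print([(round(d["p"],2),np.round(d["position"]).astype(int).tolist()) for d in r.spot_in("grip1","wrist")])
E
```

```text
time: 24.78
ee_pos: [0.5237, -0.0296, 0.1642]
tcp_rot: [3.14, -0.072, 0.002]
force: [0.0, -0.3, -0.3]
grip_width: 0.0864
finger_force: 0.0
[111.6 112.2]
[217.7 111.5]
[325.8 111.4]
[433.8 111.9]
[(0.95, [334, 174]), (0.83, [250, 176]), (0.7, [432, 175]), (0.55, [162, 179])]
```

View pics/w3.png

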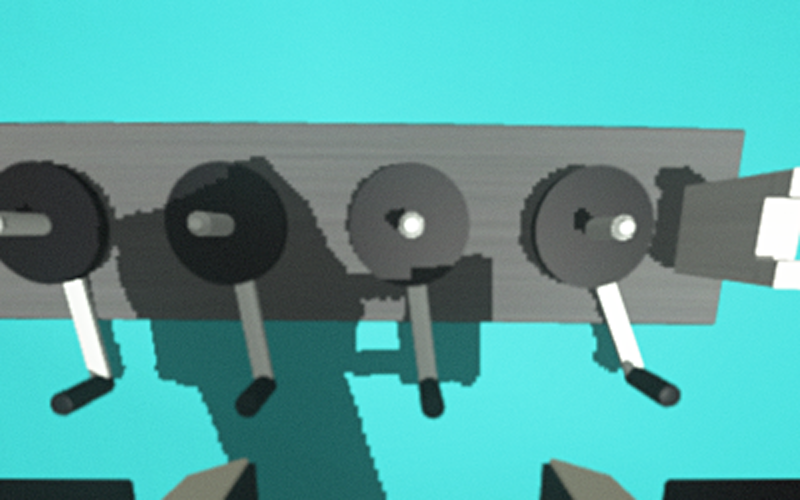

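The close view shows spindle tips at full-picture pixels (326,112), (218,112) and (432,114), within 2 px of the stand model (.605, .005, −.047 rad). Lever 4 is over to the right. Now the right-hand reel.

```bash
python3 -c "
from h import *
goal((.365,-.285,.2),-2.7)"
```

```text
shift [-145.4  259.7  -36.1] rot [ 0.1  0.  -0.2]
```

```bash
python3 -m jog '[{"x":-20,"y":35,"z":-20,"rx":0,"ry":0,"rz":0,"grip":1},{"x":-45,"y":80,"z":-36,"rx":0,"ry":0,"rz":0,"grip":1},{"x":-73,"y":130,"z":-36,"rx":0,"ry":0,"rz":0,"grip":1},{"x":-100,"y":180,"z":-36,"rx":0,"ry":0,"rz":0,"grip":1},{"x":-125,"y":225,"z":-36,"rx":0,"ry":0,"rz":0,"grip":1},{"x":-145,"y":260,"z":-36,"rx":0,"ry":0,"rz":0,"grip":1},{"x":-145,"y":260,"z":-36,"rx":0,"ry":0,"rz":0,"grip":1}]'; cat >> h.py <<'E'
def reels(s,cam,z=.016,gray=True):
    hsv=cv2.cvtColor(s["pixels"],cv2.COLOR_RGB2HSV)
    for d in r.regions_of("reel_a",cam):
        m=d["pixels"]; c,rad=cv2.minEnclosingCircle(np.argwhere(m)[:,::-1].astype(np.float32))
        print(round(d["p"],2),np.round(d["position"],1),"circ",np.round(c,1),round(rad,1),"sat",np.median(hsv[m][:,1]),onz(s,d["position"],z).round(4))
E
python3 - <<'E'
from h import *
s=snap("wrist");save(s,"w4.png");reels(s,"wrist");reels(snap("scene"),"scene");reels(snap("side"),"side")
E
```

```text
time: 25.75
ee_pos: [0.3619, -0.289, 0.1993]
tcp_rot: [3.139, -0.095, -0.003]
force: [-0.1, 0.6, 0.1]
grip_width: 0.0921
finger_force: 0.0
0.83 [346.6 140.5] circ [340.  139.5] 26.2 sat 35.0 [ 0.4073 -0.326   0.016 ]
0.57 [175.1  33.4] circ [178.5  25.5] 30.4 sat 15.0 [ 0.5344 -0.1428  0.016 ]
0.9 [429.5 170.7] circ [431.2 172.4] 11.3 sat 17.0 [0.4208 0.3328 0.016 ]
0.82 [207.6 189.4] circ [208.4 188.7] 11.8 sat 18.0 [ 0.4083 -0.3197  0.016 ]
0.73 [470.6 218.5] circ [471.4 218.2] 12.1 sat 176.0 [0.5912 0.4059 0.016 ]
0.59 [437.  202.1] circ [441.8 198.7] 11.3 sat 172.0 [0.5287 0.3267 0.016 ]
0.49 [307.3 213.3] circ [305.5 214. ] 11.3 sat 18.0 [ 0.5209 -0.0416  0.016 ]
0.92 [314.5 294.4] circ [315.8 295.1] 11.9 sat 5.0 [0.4322 0.3338 0.016 ]
0.78 [250.9 306.6] circ [251.6 308.2] 12.9 sat 179.0 [0.5945 0.4039 0.016 ]
0.66 [283.3 294.9] circ [282.5 292.5] 12.1 sat 181.0 [0.5173 0.35   0.016 ]
0.46 [347.3 165.3] circ [351.  163.5] 8.3 sat 5.0 [ 0.4224 -0.3103  0.016 ]
```

View pics/w4.png

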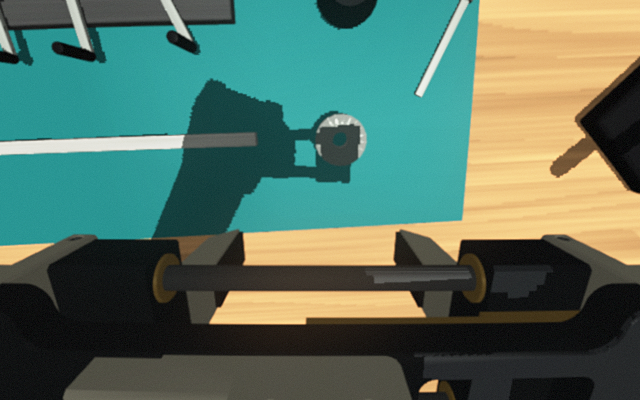

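The wrist picture shows the right-hand reel at (340,139), grey and standing flat. It was knocked to about (.409,−.32).

```bash
python3 - <<'E'
from h import *
s=snap("wrist")
for z in (.016,.03): print(onz(s,(340.5,139.5),z).round(4))
p=onz(s,(340.5,139.5),.03)
goal((p[0],p[1],.12),-2.7);goal((p[0],p[1],.024),-2.7)
E
```

```text
[ 0.4137 -0.3123  0.016 ]
[ 0.4149 -0.3114  0.03  ]
shift [50.  25.7 79.8] rot [-0. -0. -0.]
shift [ 49.9  25.7 175.8] rot [-0. -0. -0.]
```

```bash
python3 - <<'E'
from h import *
s=snap("wrist");print(r.get_state()["ee_pos"],r.get_state()["tcp_rot"])
reels(s,"wrist",.024)
d=r.regions_of("reel_a","wrist")[0]; c,_=cv2.minEnclosingCircle(np.argwhere(d["pixels"])[:,::-1].astype(np.float32))
p=onz(s,c,.025);print(p)
save(s,"w5.png",(280,90,400,190),5)
goal((p[0],p[1],.024),-2.7)
E
```

```text
[ 0.36613938 -0.28331715  0.19975054] [-3.14062363e+00  7.53944946e-02 -1.95397667e-04]
0.69 [184.1  33. ] circ [185.  27.] 31.9 sat 14.0 [ 0.5351 -0.1477  0.024 ]
0.61 [351.6 145.4] circ [345.6 143.7] 25.9 sat 36.0 [ 0.407  -0.3246  0.024 ]
0.48 [355.4  12.5] circ [353.5   4. ] 30.8 sat 112.0 [ 0.545 -0.331  0.024]
[ 0.54045771 -0.15004839  0.025     ]
shift [ 167.8 -141.8  175.8] rot [ 0.  -0.  -0.1]
```

View pics/w5.png

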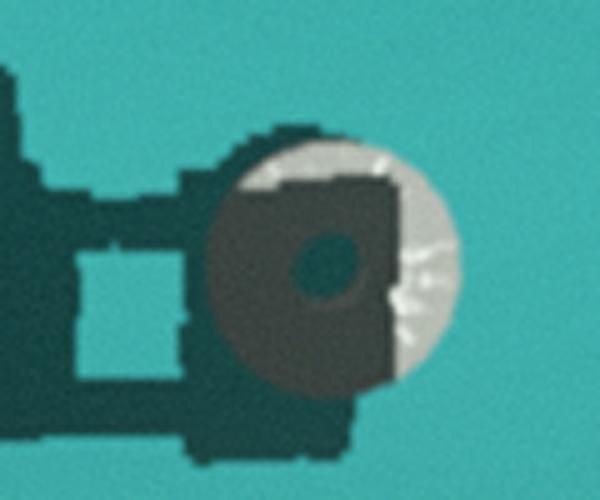

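The crop shows the grey reel whole, half in shadow, with its flange circle centred at (346.6,143.6).

```bash
python3 - <<'E'
from h import *
s=snap("wrist");p=onz(s,(346.6,143.6),.032);print(p)
goal((p[0],p[1],.026),-2.7)
E
```

```text
[ 0.40990308 -0.31835004  0.032     ]
shift [ 45.6  32.6 173.8] rot [ 0.  -0.  -0.1]
```

```bash
python3 -m jog '[{"x":20,"y":14,"z":0,"rx":0,"ry":0,"rz":0,"grip":1},{"x":46,"y":33,"z":30,"rx":0,"ry":0,"rz":0,"grip":1},{"x":46,"y":33,"z":75,"rx":0,"ry":0,"rz":0,"grip":1},{"x":46,"y":33,"z":115,"rx":0,"ry":0,"rz":0,"grip":1},{"x":46,"y":33,"z":150,"rx":0,"ry":0,"rz":0,"grip":1},{"x":46,"y":33,"z":174,"rx":0,"ry":0,"rz":0,"grip":1},{"x":46,"y":33,"z":174,"rx":0,"ry":0,"rz":0,"grip":1}]';python3 -m jog '[{"x":0,"y":0,"z":0,"rx":0,"ry":0,"rz":0,"grip":0.5},{"x":0,"y":0,"z":0,"rx":0,"ry":0,"rz":0,"grip":0.5},{"x":0,"y":0,"z":0,"rx":0,"ry":0,"rz":0,"grip":0.5},{"x":0,"y":0,"z":0,"rx":0,"ry":0,"rz":0,"grip":0.5}]' 40; python3 -m jog '[{"x":0,"y":0,"z":-20,"rx":0,"ry":0,"rz":0,"grip":0.5},{"x":0,"y":0,"z":-60,"rx":0,"ry":0,"rz":0,"grip":0.5},{"x":0,"y":0,"z":-105,"rx":0,"ry":0,"rz":0,"grip":0.5},{"x":0,"y":0,"z":-105,"rx":0,"ry":0,"rz":0,"grip":0.5}]'; python3 -c "
from h import *
goal((.6027,-.040,.130),-2.7)
s=snap('wrist');save(s,'w6.png',(200,120,440,300),3)"
```

```text
time: 27.18
ee_pos: [0.4087, -0.318, 0.0241]
tcp_rot: [-3.138, 0.077, 0.005]
force: [-0.9, 0.4, 0.3]
grip_width: 0.0917
finger_force: 0.0
time: 27.68
ee_pos: [0.4103, -0.3195, 0.0265]
tcp_rot: [3.14, -0.078, 0.001]
force: [-5.7, 1.4, 31.4]
grip_width: 0.0566
finger_force: 17.4
time: 28.18
ee_pos: [0.4125, -0.321, 0.1351]
tcp_rot: [3.135, -0.078, 0.009]
force: [0.3, -0.8, -0.7]
grip_width: 0.0458
finger_force: 0.0
shift [ 175.9 -290.2    4.7] rot [ 0.3 -0.3 -0.2]
```

View pics/w6.png

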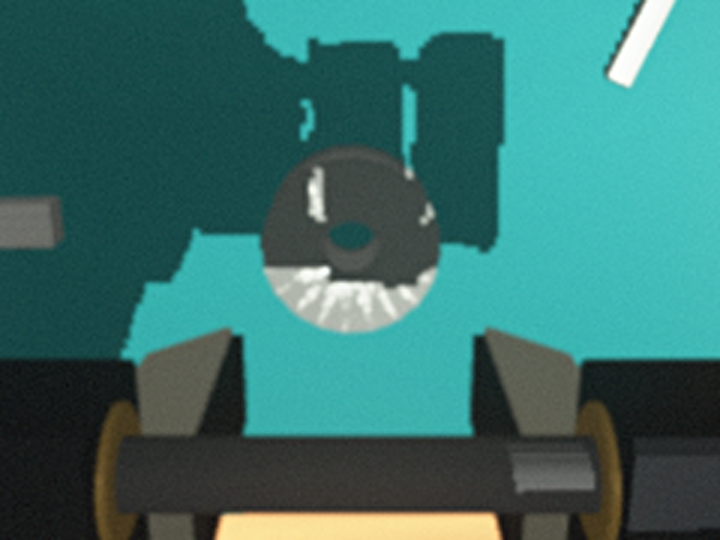

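The reel stayed behind. It is upright on the bench, with its top flange centred at about (317,200). I'll locate it again.

```bash
python3 - <<'E'
from h import *
s=snap("wrist");print(r.get_state()["ee_pos"],r.get_state()["tcp_rot"])
reels(s,"wrist",.024)
im=s["pixels"];save(s,"w7.png",(200,120,440,300),3)
for d in r.regions_of("reel_a","wrist")[:1]:
    m=d["pixels"];ys,xs=np.where(m);print(xs.min(),xs.max(),ys.min(),ys.max())
E
```

```text
[ 0.40991598 -0.31987462  0.13174885] [ 3.13887052e+00 -7.88273044e-02  1.33865473e-03]
0.59 [315.1 202.9] circ [317.  197.2] 31.6 sat 24.0 [ 0.4039 -0.3176  0.024 ]
287 347 166 228
```

```bash
python3 - <<'E'
from h import *
s=snap("wrist");h=cv2.cvtColor(s["pixels"],cv2.COLOR_RGB2HSV)
m=((h[...,1]<70)&(np.indices(h.shape[:2])[0]<232)).astype(np.uint8)
n,l,st,c=cv2.connectedComponentsWithStats(m);k=l[215,317] or l[225,317];print(st[k])
p=onz(s,(317,199),.032);print(p,proj(s,p+[.029,0,0]),proj(s,p-[.029,0,0]),proj(s,p+[0,.029,0]),proj(s,p-[0,.029,0]))
goal((p[0],p[1],.02),-2.7)
E
```

```text
[ 289  165   60   64 2870]
[ 0.40860382 -0.31816821  0.032     ] [[315.38595704 168.96843876]] [[318.52061362 227.27569558]] [[286.69784076 200.44025062]] [[347.39924415 197.55517634]]
shift [ -0.2  -0.6 109.9] rot [-0.1  0.1 -0.2]
```

```bash
python3 -m jog '[{"x":-1,"y":-1,"z":0,"rx":0,"ry":0,"rz":0,"grip":1},{"x":-1,"y":-1,"z":10,"rx":0,"ry":0,"rz":0,"grip":1},{"x":-1,"y":-1,"z":50,"rx":0,"ry":0,"rz":0,"grip":1},{"x":-1,"y":-1,"z":85,"rx":0,"ry":0,"rz":0,"grip":1},{"x":-1,"y":-1,"z":108,"rx":0,"ry":0,"rz":0,"grip":1},{"x":-1,"y":-1,"z":108,"rx":0,"ry":0,"rz":0,"grip":1},{"x":-1,"y":-1,"z":108,"rx":0,"ry":0,"rz":0,"grip":1}]';python3 -m jog '[{"x":0,"y":0,"z":0,"rx":0,"ry":0,"rz":0,"grip":0.4},{"x":0,"y":0,"z":0,"rx":0,"ry":0,"rz":0,"grip":0.3},{"x":0,"y":0,"z":0,"rx":0,"ry":0,"rz":0,"grip":0.2},{"x":0,"y":0,"z":0,"rx":0,"ry":0,"rz":0,"grip":0.2},{"x":0,"y":0,"z":0,"rx":0,"ry":0,"rz":0,"grip":0.2},{"x":0,"y":0,"z":0,"rx":0,"ry":0,"rz":0,"grip":0.2}]' 30
```

```text
time: 29.3
ee_pos: [0.4094, -0.3182, 0.023]
tcp_rot: [-3.14, 0.078, -0.001]
force: [1.0, -0.4, -0.7]
grip_width: 0.0919
finger_force: 0.0
time: 30.05
ee_pos: [0.4091, -0.3186, 0.023]
tcp_rot: [3.14, -0.079, 0.0]
force: [-1.5, -0.4, 5.2]
grip_width: 0.0582
finger_force: 30.0
```

Firm grip at 58 mm and 30 N. Lifting slowly.

```bash
python3 -m jog '[{"x":0,"y":0,"z":-5,"rx":0,"ry":0,"rz":0,"grip":0.2},{"x":0,"y":0,"z":-20,"rx":0,"ry":0,"rz":0,"grip":0.2},{"x":0,"y":0,"z":-45,"rx":0,"ry":0,"rz":0,"grip":0.2},{"x":0,"y":0,"z":-75,"rx":0,"ry":0,"rz":0,"grip":0.2},{"x":0,"y":0,"z":-105,"rx":0,"ry":0,"rz":0,"grip":0.2},{"x":0,"y":0,"z":-110,"rx":0,"ry":0,"rz":0,"grip":0.2},{"x":0,"y":0,"z":-110,"rx":0,"ry":0,"rz":0,"grip":0.2}]'; python3 -c "
from h import *
goal((.6027,-.040,.133),-2.7)"
```

```text
time: 30.92
ee_pos: [0.4086, -0.3184, 0.1328]
tcp_rot: [3.14, -0.079, -0.0]
force: [0.5, -1.1, -1.0]
grip_width: 0.0585
finger_force: 30.0
shift [ 179.9 -287.8   -0.4] rot [ 0.   0.  -0.2]
```

```bash
python3 -m jog '[{"x":25,"y":-40,"z":0,"rx":0,"ry":0,"rz":0,"grip":0.2},{"x":55,"y":-88,"z":0,"rx":0,"ry":0,"rz":0,"grip":0.2},{"x":85,"y":-136,"z":0,"rx":0,"ry":0,"rz":0,"grip":0.2},{"x":115,"y":-184,"z":0,"rx":0,"ry":0,"rz":0,"grip":0.2},{"x":145,"y":-232,"z":0,"rx":0,"ry":0,"rz":0,"grip":0.2},{"x":168,"y":-268,"z":0,"rx":0,"ry":0,"rz":0,"grip":0.2},{"x":180,"y":-288,"z":0,"rx":0,"ry":0,"rz":0,"grip":0.2},{"x":180,"y":-288,"z":0,"rx":0,"ry":0,"rz":0,"grip":0.2}]'; python3 -m jog '[{"x":0,"y":0,"z":0,"rx":0,"ry":0,"rz":0,"grip":0.2},{"x":0,"y":0,"z":0,"rx":0,"ry":0,"rz":0,"grip":0.2}]'; python3 - <<'E'
from h import *
s=snap("wrist");d=snap("scene")
p=np.vstack([cv2.resize(s["pixels"][60:240,200:440],(600,450),interpolation=cv2.INTER_CUBIC)]);a=cv2.resize(d["pixels"][190:270,240:420],(600,267),interpolation=cv2.INTER_CUBIC)
im=np.vstack([p,a])[...,::-1];cv2.imwrite("pics/m1.png",cv2.resize(im,None,fx=.83,fy=.83))
goal((.6027,-.040,.133),-2.7)
E
```

```text
time: 31.92
ee_pos: [0.6027, -0.0365, 0.1312]
tcp_rot: [-3.139, 0.071, 0.003]
force: [0.2, -0.1, -1.7]
grip_width: 0.0583
finger_force: 30.0
time: 32.17
ee_pos: [0.6022, -0.0416, 0.1321]
tcp_rot: [3.14, -0.082, -0.002]
force: [-0.4, -0.3, -1.6]
grip_width: 0.0585
finger_force: 30.0
shift [ 0.  -1.2 -0.4] rot [ 0.   0.  -0.3]
```

View pics/m1.png

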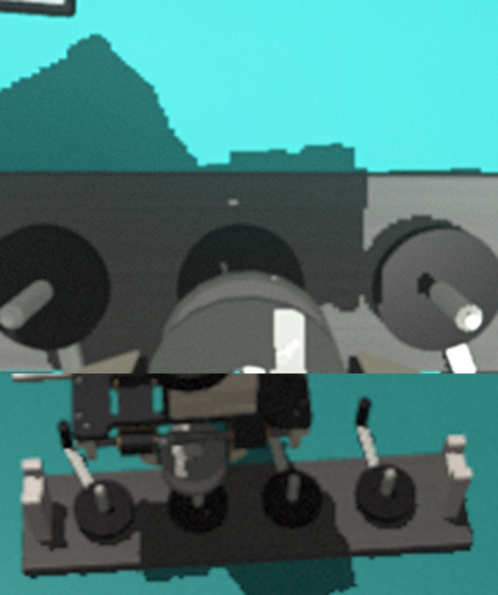

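```bash
python3 -m jog '[{"x":0,"y":-1,"z":5,"rx":0,"ry":0,"rz":0,"grip":0.2},{"x":0,"y":-1,"z":15,"rx":0,"ry":0,"rz":0,"grip":0.2},{"x":0,"y":-1,"z":25,"rx":0,"ry":0,"rz":0,"grip":0.2},{"x":0,"y":-1,"z":31,"rx":0,"ry":0,"rz":0,"grip":0.2},{"x":0,"y":-1,"z":37,"rx":0,"ry":0,"rz":0,"grip":0.2},{"x":0,"y":-1,"z":37,"rx":0,"ry":0,"rz":0,"grip":0.2}]'; python3 -c "
from h import *
goal((.6027,-.040,.064),-2.7)"
```

```text
time: 33.02
ee_pos: [0.6027, -0.0385, 0.0951]
tcp_rot: [-3.141, 0.078, 0.002]
force: [0.2, -0.5, -2.3]
grip_width: 0.0584
finger_force: 30.0
shift [ 0.1  1.5 31.1] rot [-0.   0.1 -0.1]
```

No contact 8 mm past the tip, so the bore is on the spindle. Lowering onto the seat.

```bash
python3 -m jog '[{"x":0,"y":0,"z":8,"rx":0,"ry":0,"rz":0,"grip":0.2},{"x":0,"y":0,"z":16,"rx":0,"ry":0,"rz":0,"grip":0.2},{"x":0,"y":0,"z":23,"rx":0,"ry":0,"rz":0,"grip":0.2},{"x":0,"y":0,"z":28,"rx":0,"ry":0,"rz":0,"grip":0.2},{"x":0,"y":0,"z":32,"rx":0,"ry":0,"rz":0,"grip":0.2},{"x":0,"y":0,"z":32,"rx":0,"ry":0,"rz":0,"grip":0.2}]'; python3 -m jog '[{"x":0,"y":0,"z":1,"rx":0,"ry":0,"rz":0,"grip":0.72},{"x":0,"y":0,"z":1,"rx":0,"ry":0,"rz":0,"grip":0.78},{"x":0,"y":0,"z":1,"rx":0,"ry":0,"rz":0,"grip":0.78},{"x":0,"y":0,"z":-30,"rx":0,"ry":0,"rz":0,"grip":0.78},{"x":0,"y":0,"z":-75,"rx":0,"ry":0,"rz":0,"grip":0.78},{"x":0,"y":0,"z":-110,"rx":0,"ry":0,"rz":0,"grip":1},{"x":0,"y":0,"z":-110,"rx":0,"ry":0,"rz":0,"grip":1}]'
```

```text
time: 33.78
ee_pos: [0.6031, -0.0385, 0.0636]
tcp_rot: [-3.141, 0.078, 0.0]
force: [0.9, 0.9, -0.4]
grip_width: 0.0588
finger_force: 30.0
time: 34.65
ee_pos: [0.6056, -0.0383, 0.1773]
tcp_rot: [3.14, -0.078, 0.01]
force: [0.7, -0.0, -0.8]
grip_width: 0.0867
finger_force: 0.0
```

```bash
python3 -m jog '[{"x":-30,"y":-45,"z":-10,"rx":0,"ry":0,"rz":0,"grip":1},{"x":-62,"y":-94,"z":-20,"rx":0,"ry":0,"rz":0,"grip":1},{"x":-94,"y":-143,"z":-25,"rx":0,"ry":0,"rz":0,"grip":1},{"x":-126,"y":-192,"z":-25,"rx":0,"ry":0,"rz":0,"grip":1},{"x":-158,"y":-241,"z":-25,"rx":0,"ry":0,"rz":0,"grip":1},{"x":-190,"y":-290,"z":-25,"rx":0,"ry":0,"rz":0,"grip":1},{"x":-220,"y":-335,"z":-25,"rx":0,"ry":0,"rz":0,"grip":1},{"x":-245,"y":-365,"z":-25,"rx":0,"ry":0,"rz":0,"grip":1}]'; python3 -m jog '[{"x":0,"y":0,"z":0,"rx":0,"ry":0,"rz":0,"grip":1},{"x":0,"y":0,"z":0,"rx":0,"ry":0,"rz":0,"grip":1},{"x":0,"y":0,"z":0,"rx":0,"ry":0,"rz":0,"grip":1}]'; python3 - <<'E'
from h import *
s=snap("wrist");reels(s,"wrist",.024);save(s,"w8.png",(120,30,520,250),2);np.save("w8.npy",dict(C=s["C"],K=s["K"],D=s["D"]),allow_pickle=True)
E
```

```text
time: 35.65
ee_pos: [0.3766, 0.3368, 0.1974]
tcp_rot: [3.14, -0.074, -0.004]
force: [0.1, 1.0, -0.3]
grip_width: 0.0918
finger_force: 0.0
time: 36.02
ee_pos: [0.3802, 0.333, 0.1979]
tcp_rot: [3.139, -0.084, -0.002]
force: [0.2, -0.1, -0.2]
grip_width: 0.0921
finger_force: 0.0
0.96 [300.7  53.4] circ [304.  54.] 31.3 sat 170.0 [0.5218 0.3439 0.024 ]
0.7 [240.4   6. ] circ [237.    1.5] 27.0 sat 172.0 [0.5704 0.4033 0.024 ]
0.6 [313.4 133.1] circ [312.9 140.3] 26.7 sat 28.0 [0.4371 0.3351 0.024 ]
0.52 [499.5  30.5] circ [504.9  21.2] 24.8 sat 49.5 [0.5344 0.1306 0.024 ]
0.41 [586.2  29.3] circ [591.8  22.9] 28.4 sat 26.0 [0.5326 0.0349 0.024 ]
```

View pics/w8.png

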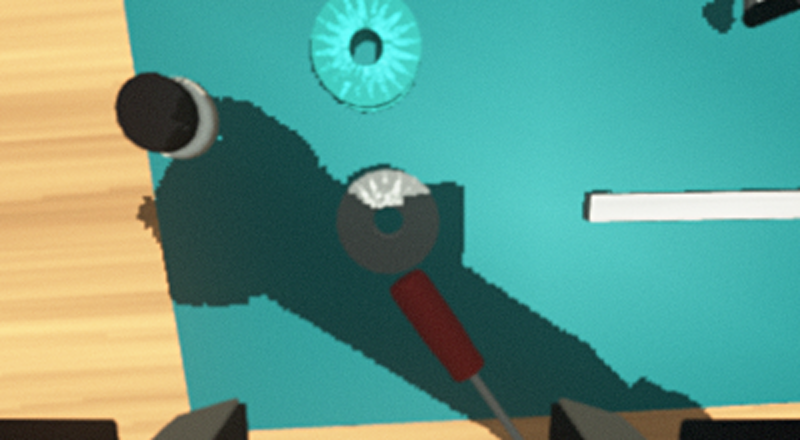

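The crop shows the left grey reel centred at full-picture (313.8,140.2). The screwdriver handle is just below it, and the finger lanes on both sides are clear.

```bash
python3 - <<'E'
from h import *
w=load("w8.npy");p=onz(w,(313.8,140.2),.032);print(p)
goal((p[0],p[1],.024),-2.7)
E
```

```text
[0.42964831 0.33495499 0.032     ]
shift [ 49.3  -4.9 173.9] rot [ 0.1  0.1 -0.4]
```

```bash
python3 -m jog '[{"x":25,"y":-3,"z":0,"rx":0,"ry":0,"rz":0,"grip":1},{"x":49,"y":-5,"z":30,"rx":0,"ry":0,"rz":0,"grip":1},{"x":49,"y":-5,"z":80,"rx":0,"ry":0,"rz":0,"grip":1},{"x":49,"y":-5,"z":120,"rx":0,"ry":0,"rz":0,"grip":1},{"x":49,"y":-5,"z":150,"rx":0,"ry":0,"rz":0,"grip":1},{"x":49,"y":-5,"z":174,"rx":0,"ry":0,"rz":0,"grip":1},{"x":49,"y":-5,"z":174,"rx":0,"ry":0,"rz":0,"grip":1},{"x":49,"y":-5,"z":174,"rx":0,"ry":0,"rz":0,"grip":1}]';python3 -m jog '[{"x":0,"y":0,"z":0,"rx":0,"ry":0,"rz":0,"grip":0.4},{"x":0,"y":0,"z":0,"rx":0,"ry":0,"rz":0,"grip":0.3},{"x":0,"y":0,"z":0,"rx":0,"ry":0,"rz":0,"grip":0.2},{"x":0,"y":0,"z":0,"rx":0,"ry":0,"rz":0,"grip":0.2},{"x":0,"y":0,"z":0,"rx":0,"ry":0,"rz":0,"grip":0.2},{"x":0,"y":0,"z":0,"rx":0,"ry":0,"rz":0,"grip":0.2}]' 30;python3 -m jog '[{"x":0,"y":0,"z":-5,"rx":0,"ry":0,"rz":0,"grip":0.2},{"x":0,"y":0,"z":-20,"rx":0,"ry":0,"rz":0,"grip":0.2},{"x":0,"y":0,"z":-45,"rx":0,"ry":0,"rz":0,"grip":0.2},{"x":0,"y":0,"z":-75,"rx":0,"ry":0,"rz":0,"grip":0.2},{"x":0,"y":0,"z":-105,"rx":0,"ry":0,"rz":0,"grip":0.2},{"x":0,"y":0,"z":-115,"rx":0,"ry":0,"rz":0,"grip":0.2},{"x":0,"y":0,"z":-115,"rx":0,"ry":0,"rz":0,"grip":0.2}]'; python3 -c "
from h import *
goal((.6070,.050,.138),-2.7)"
```

```text
time: 37.12
ee_pos: [0.429, 0.3372, 0.025]
tcp_rot: [3.141, -0.081, -0.0]
force: [-1.1, 0.8, -0.4]
grip_width: 0.0916
finger_force: 0.0
time: 37.88
ee_pos: [0.4281, 0.3375, 0.0246]
tcp_rot: [3.14, -0.078, -0.0]
force: [-1.1, -1.0, 4.8]
grip_width: 0.0568
finger_force: 30.0
time: 38.75
ee_pos: [0.4283, 0.3377, 0.14]
tcp_rot: [3.141, -0.078, 0.001]
force: [0.1, -0.6, -1.7]
grip_width: 0.0562
finger_force: 30.0
shift [192.8 278.5   2.1] rot [ 0.  -0.  -0.2]
```

```bash
python3 -m jog '[{"x":25,"y":36,"z":0,"rx":0,"ry":0,"rz":0,"grip":0.2},{"x":55,"y":80,"z":0,"rx":0,"ry":0,"rz":0,"grip":0.2},{"x":85,"y":124,"z":0,"rx":0,"ry":0,"rz":0,"grip":0.2},{"x":115,"y":168,"z":0,"rx":0,"ry":0,"rz":0,"grip":0.2},{"x":145,"y":212,"z":0,"rx":0,"ry":0,"rz":0,"grip":0.2},{"x":170,"y":250,"z":0,"rx":0,"ry":0,"rz":0,"grip":0.2},{"x":192,"y":279,"z":0,"rx":0,"ry":0,"rz":0,"grip":0.2},{"x":192,"y":279,"z":0,"rx":0,"ry":0,"rz":0,"grip":0.2}]'; python3 -m jog '[{"x":0,"y":0,"z":0,"rx":0,"ry":0,"rz":0,"grip":0.2},{"x":0,"y":0,"z":0,"rx":0,"ry":0,"rz":0,"grip":0.2},{"x":0,"y":0,"z":0,"rx":0,"ry":0,"rz":0,"grip":0.2}]'; python3 - <<'E'
from h import *
s=snap("wrist");d=snap("scene")
p=cv2.resize(s["pixels"][60:240,200:440],(480,360),interpolation=cv2.INTER_CUBIC);a=cv2.resize(d["pixels"][190:270,240:420],(480,213),interpolation=cv2.INTER_CUBIC)
cv2.imwrite("pics/m2.png",np.vstack([p,a])[...,::-1])
goal((.606,.050,.138),-2.7)
E
```

```text
time: 39.75
ee_pos: [0.6063, 0.0445, 0.1374]
tcp_rot: [3.137, -0.088, -0.004]
force: [-0.4, 0.7, -0.9]
grip_width: 0.0564
finger_force: 30.0
time: 40.12
ee_pos: [0.6054, 0.0508, 0.1394]
tcp_rot: [3.14, -0.075, -0.001]
force: [-0.9, -0.6, -1.6]
grip_width: 0.0564
finger_force: 30.0
shift [0.3 0.2 1.6] rot [ 0.   0.  -0.1]
```

View pics/m2.png

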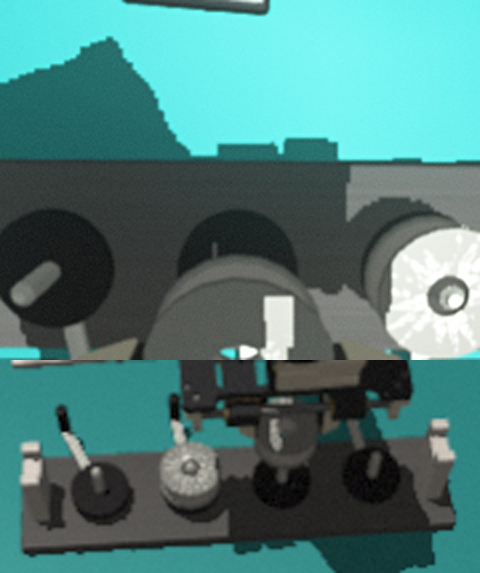

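Reel 1 sits on spindle 3. The held reel hovers centred over spindle 2. Lowering it.

```bash
python3 -m jog '[{"x":0,"y":0,"z":8,"rx":0,"ry":0,"rz":0,"grip":0.2},{"x":0,"y":0,"z":18,"rx":0,"ry":0,"rz":0,"grip":0.2},{"x":0,"y":0,"z":27,"rx":0,"ry":0,"rz":0,"grip":0.2},{"x":0,"y":0,"z":34,"rx":0,"ry":0,"rz":0,"grip":0.2},{"x":0,"y":0,"z":41,"rx":0,"ry":0,"rz":0,"grip":0.2},{"x":0,"y":0,"z":41,"rx":0,"ry":0,"rz":0,"grip":0.2},{"x":0,"y":0,"z":41,"rx":0,"ry":0,"rz":0,"grip":0.2}]'; python3 -c "
from h import *
goal((.606,.050,.0646),-2.7)"
```

```text
time: 41.1
ee_pos: [0.6061, 0.0494, 0.0987]
tcp_rot: [3.14, -0.078, -0.0]
force: [0.0, -0.2, -1.5]
grip_width: 0.0566
finger_force: 30.0
shift [-0.1 -0.7 34.1] rot [ 0.   0.  -0.1]
```

```bash
python3 -m jog '[{"x":0,"y":0,"z":9,"rx":0,"ry":0,"rz":0,"grip":0.2},{"x":0,"y":0,"z":18,"rx":0,"ry":0,"rz":0,"grip":0.2},{"x":0,"y":0,"z":25,"rx":0,"ry":0,"rz":0,"grip":0.2},{"x":0,"y":0,"z":31,"rx":0,"ry":0,"rz":0,"grip":0.2},{"x":0,"y":0,"z":34,"rx":0,"ry":0,"rz":0,"grip":0.2},{"x":0,"y":0,"z":34,"rx":0,"ry":0,"rz":0,"grip":0.2}]'; python3 -m jog '[{"x":0,"y":0,"z":0,"rx":0,"ry":0,"rz":0,"grip":0.7},{"x":0,"y":0,"z":0,"rx":0,"ry":0,"rz":0,"grip":0.75},{"x":0,"y":0,"z":0,"rx":0,"ry":0,"rz":0,"grip":0.75},{"x":0,"y":0,"z":-30,"rx":0,"ry":0,"rz":0,"grip":0.75},{"x":0,"y":0,"z":-75,"rx":0,"ry":0,"rz":0,"grip":0.75},{"x":-20,"y":0,"z":-115,"rx":0,"ry":0,"rz":0,"grip":0.75},{"x":-60,"y":10,"z":-130,"rx":0,"ry":0,"rz":0,"grip":0.6},{"x":-100,"y":20,"z":-130,"rx":0,"ry":0,"rz":0,"grip":0.5}]'; python3 -c "
from h import *
goal((.37,.005,.2),-2.7)"
```

```text
time: 41.85
ee_pos: [0.6059, 0.0494, 0.0647]
tcp_rot: [3.14, -0.078, -0.001]
force: [-1.1, -0.7, 0.2]
grip_width: 0.0562
finger_force: 30.0
time: 42.85
ee_pos: [0.5054, 0.0345, 0.1963]
tcp_rot: [3.14, -0.078, 0.005]
force: [-0.0, -0.3, 0.6]
grip_width: 0.0534
finger_force: 0.0
shift [-133.7   36.2   -4.1] rot [ 0.  -0.2 -0.1]
```

```bash
python3 -m jog '[{"x":-30,"y":8,"z":-4,"rx":0,"ry":0,"rz":0,"grip":0.5},{"x":-65,"y":18,"z":-4,"rx":0,"ry":0,"rz":0,"grip":0.5},{"x":-80,"y":28,"z":-4,"rx":0,"ry":0,"rz":0,"grip":0.5},{"x":-80,"y":36,"z":-4,"rx":0,"ry":0,"rz":0,"grip":0.5},{"x":-80,"y":36,"z":-4,"rx":0,"ry":0,"rz":0,"grip":0.5},{"x":-80,"y":36,"z":-4,"rx":0,"ry":0,"rz":0,"grip":0.5}]'; python3 - <<'E'
from h import *
print(r.get_state()["joint_positions"].round(2))
s=snap("wrist");save(s,"w9.png",(0,0,640,300),1.25);np.save("w9.npy",dict(C=s["C"],K=s["K"],D=s["D"]),allow_pickle=True)
for d in r.regions_of("bar","wrist")[:2]:
    m=d["pixels"];print(d["p"],d["position"],cv2.minAreaRect(np.argwhere(m)[:,::-1].astype(np.float32)),m.sum())
reels(s,"wrist",.05)
E
```

```text
time: 43.6
ee_pos: [0.4245, 0.0027, 0.1986]
tcp_rot: [3.14, -0.078, -0.0]
force: [-0.7, -0.4, -0.9]
grip_width: 0.0456
finger_force: 0.0
[ 0.17  0.1  -0.26  2.11  0.03  0.93 -1.72]
0.68 [323.8, 180.2] ((321.5257568359375, 179.58612060546875), (15.628439903259277, 339.0606384277344), 89.29268646240234) 4584
0.25 [263.3, 15.7] ((258.5, 20.0), (40.0, 67.0), 90.0) 2026
0.98 [ 31.2 117.7] circ [ 31.5 111. ] 36.8 sat 185.0 [0.516  0.3079 0.05  ]
0.68 [264.3  17.3] circ [257.8  10.4] 34.4 sat 12.0 [0.5951 0.0462 0.05  ]
0.58 [350.2  18.6] circ [354.7   9. ] 33.5 sat 12.0 [ 0.5898 -0.0368  0.05  ]
0.27 [357.9  76.7] circ [356.   72.5] 30.6 sat 5.0 [ 0.5368 -0.0435  0.05  ]
```

View pics/w9.png

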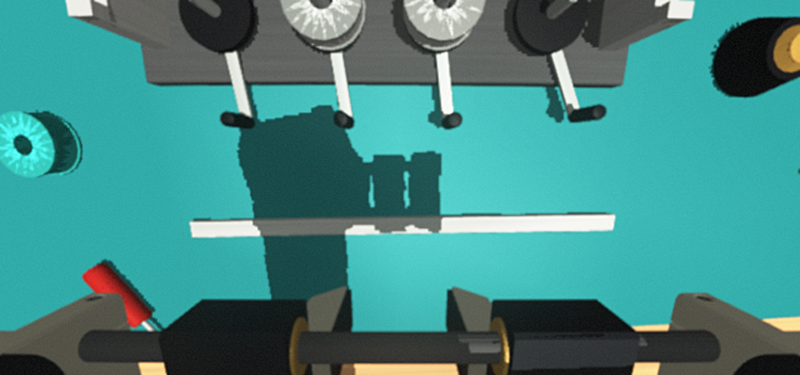

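The picture shows both reels on spindles 2 and 3, lever 4 over to the right and the bar free. The bar's top-face ends are at about (153,183) and (492,178) in full-picture pixels.

```bash
python3 - <<'E'
from h import *
w=load("w9.npy");a=onz(w,(153,183.2),.012);b=onz(w,(492,177.8),.012)
print(a,b,(a+b)/2,np.linalg.norm(a-b),np.degrees(np.arctan2(-(a-b)[0],(a-b)[1])))
E
python3 -m jog '[{"x":0,"y":0,"z":0,"rx":0,"ry":0,"rz":5,"grip":0.5},{"x":0,"y":0,"z":0,"rx":0,"ry":0,"rz":10,"grip":0.5},{"x":0,"y":0,"z":0,"rx":0,"ry":0,"rz":10,"grip":0.5}]'; python3 -c "
from h import *
print(r.get_state()['joint_positions'].round(2))"
```

```text
[0.42958387 0.21211426 0.012     ] [ 0.41542043 -0.21681132  0.012     ] [ 0.42250215 -0.00234853  0.012     ] 0.4291593622600442 -1.8912611669287187
time: 44.12
ee_pos: [0.4235, 0.0027, 0.1985]
tcp_rot: [3.121, -0.349, -0.001]
force: [0.4, -0.1, -0.3]
grip_width: 0.0464
finger_force: 0.0
[ 0.16  0.1  -0.24  2.12  0.03  0.93 -1.9 ]
```

```bash
python3 -m jog '[{"x":0,"y":0,"z":0,"rx":0,"ry":0,"rz":-8,"grip":0.5},{"x":0,"y":0,"z":0,"rx":0,"ry":0,"rz":-18,"grip":0.5},{"x":0,"y":0,"z":0,"rx":0,"ry":0,"rz":-28,"grip":0.5},{"x":0,"y":0,"z":0,"rx":0,"ry":0,"rz":-38,"grip":0.5},{"x":0,"y":0,"z":0,"rx":0,"ry":0,"rz":-48,"grip":0.5},{"x":0,"y":0,"z":0,"rx":0,"ry":0,"rz":-58,"grip":0.5},{"x":0,"y":0,"z":0,"rx":0,"ry":0,"rz":-68,"grip":0.5},{"x":0,"y":0,"z":0,"rx":0,"ry":0,"rz":-76,"grip":0.5}]';  python3 -m jog '[{"x":0,"y":0,"z":0,"rx":0,"ry":0,"rz":-9,"grip":0.5},{"x":0,"y":0,"z":0,"rx":0,"ry":0,"rz":-18,"grip":0.5},{"x":0,"y":0,"z":0,"rx":0,"ry":0,"rz":-25,"grip":0.5},{"x":0,"y":0,"z":0,"rx":0,"ry":0,"rz":-25,"grip":0.5},{"x":0,"y":0,"z":0,"rx":0,"ry":0,"rz":-25,"grip":0.5}]'; python3 -c "
from h import *
print(r.get_state()['joint_positions'].round(2))
goal((.4228,-.0023,.019),87.9)"
```

```text
time: 45.12
ee_pos: [0.4235, 0.0026, 0.1986]
tcp_rot: [2.67, 1.655, -0.001]
force: [0.8, -0.5, -0.2]
grip_width: 0.0458
finger_force: 0.0
time: 45.75
ee_pos: [0.4234, 0.0025, 0.1986]
tcp_rot: [2.259, 2.183, -0.002]
force: [0.6, 0.3, -0.1]
grip_width: 0.0461
finger_force: 0.0
[ 0.28  0.11 -0.37  2.11  0.05  0.93 -0.15]
shift [ -4.6  -0.4 179.6] rot [-0.   0.   0.2]
```

```bash
python3 -m jog '[{"x":-5,"y":0,"z":30,"rx":0,"ry":0,"rz":0,"grip":0.5},{"x":-5,"y":0,"z":80,"rx":0,"ry":0,"rz":0,"grip":0.5},{"x":-5,"y":0,"z":125,"rx":0,"ry":0,"rz":0,"grip":0.5},{"x":-5,"y":0,"z":155,"rx":0,"ry":0,"rz":0,"grip":0.5},{"x":-5,"y":0,"z":172,"rx":0,"ry":0,"rz":0,"grip":0.5},{"x":-5,"y":0,"z":179,"rx":0,"ry":0,"rz":0,"grip":0.5},{"x":-5,"y":0,"z":179,"rx":0,"ry":0,"rz":0,"grip":0.5}]'; python3 -m jog '[{"x":0,"y":0,"z":0,"rx":0,"ry":0,"rz":0,"grip":0.2},{"x":0,"y":0,"z":0,"rx":0,"ry":0,"rz":0,"grip":0.1},{"x":0,"y":0,"z":0,"rx":0,"ry":0,"rz":0,"grip":0},{"x":0,"y":0,"z":0,"rx":0,"ry":0,"rz":0,"grip":0},{"x":0,"y":0,"z":0,"rx":0,"ry":0,"rz":0,"grip":0},{"x":0,"y":0,"z":0,"rx":0,"ry":0,"rz":0,"grip":0}]' 45
```

```text
time: 46.62
ee_pos: [0.4231, -0.0026, 0.0196]
tcp_rot: [-2.257, -2.185, 0.002]
force: [-0.4, -1.5, 0.1]
grip_width: 0.0458
finger_force: 0.0
time: 47.38
ee_pos: [0.4231, -0.0027, 0.0196]
tcp_rot: [2.257, 2.185, -0.002]
force: [0.4, 1.1, 0.3]
grip_width: 0.0004
finger_force: 0.0
```

```bash
python3 - <<'E'
from h import *
s=snap("wrist");d=snap("scene")
p=cv2.resize(s["pixels"][80:300,160:480],(480,330),interpolation=cv2.INTER_CUBIC);a=cv2.resize(d["pixels"][150:260,230:420],(480,278),interpolation=cv2.INTER_CUBIC)
cv2.imwrite("pics/m3.png",np.vstack([p,a])[...,::-1][:600])
E
```

View pics/m3.png

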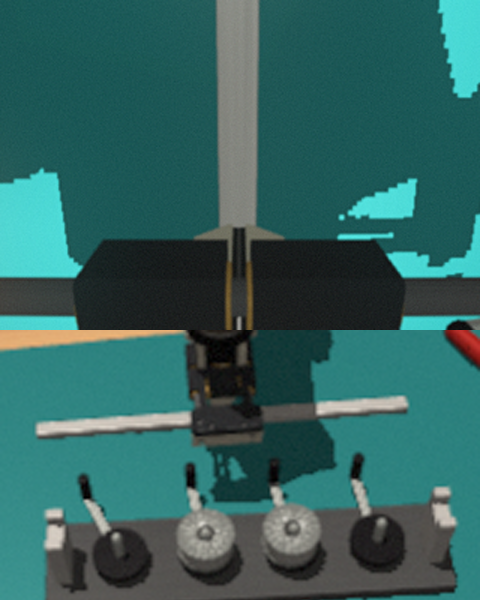

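```bash
python3 -c "
from bench import r
print(r.tcp_to_tips)"; python3 -m jog '[{"x":0,"y":0,"z":-3,"rx":0,"ry":0,"rz":0,"grip":0.2},{"x":0,"y":0,"z":-3,"rx":0,"ry":0,"rz":0,"grip":0.4},{"x":0,"y":0,"z":-3,"rx":0,"ry":0,"rz":0,"grip":0.4},{"x":0,"y":0,"z":1,"rx":0,"ry":0,"rz":0,"grip":0.4},{"x":0,"y":0,"z":1,"rx":0,"ry":0,"rz":0,"grip":0.4}]'; python3 -m jog '[{"x":0,"y":0,"z":3,"rx":0,"ry":0,"rz":0,"grip":0.4},{"x":0,"y":0,"z":3,"rx":0,"ry":0,"rz":0,"grip":0.4},{"x":0,"y":0,"z":3,"rx":0,"ry":0,"rz":0,"grip":0.4}]'; python3 -m jog '[{"x":0,"y":0,"z":3,"rx":0,"ry":0,"rz":0,"grip":0.4},{"x":0,"y":0,"z":3,"rx":0,"ry":0,"rz":0,"grip":0.4},{"x":0,"y":0,"z":3,"rx":0,"ry":0,"rz":0,"grip":0.4}]'
```

```text
0.017
time: 48.1
ee_pos: [0.4228, -0.0027, 0.0183]
tcp_rot: [-2.257, -2.185, 0.002]
force: [-0.3, 0.6, -1.2]
grip_width: 0.0364
finger_force: 0.0
time: 48.48
ee_pos: [0.4231, -0.0027, 0.0156]
tcp_rot: [2.257, 2.185, -0.002]
force: [-0.8, 0.5, 0.3]
grip_width: 0.0365
finger_force: 0.0
time: 48.85
ee_pos: [0.4231, -0.0027, 0.0126]
tcp_rot: [2.257, 2.185, -0.002]
force: [-0.2, 0.0, -0.7]
grip_width: 0.0366
finger_force: 0.0
```

The fingers closed above the bar. At a measured TCP height of 12.6 mm there is still no contact, so the real tips stand higher than stated. I'll feel for the bench in small steps.

```bash
python3 -m jog '[{"x":0,"y":0,"z":2,"rx":0,"ry":0,"rz":0,"grip":0.4},{"x":0,"y":0,"z":2,"rx":0,"ry":0,"rz":0,"grip":0.4},{"x":0,"y":0,"z":2,"rx":0,"ry":0,"rz":0,"grip":0.4}]'; python3 -m jog '[{"x":0,"y":0,"z":2,"rx":0,"ry":0,"rz":0,"grip":0.4},{"x":0,"y":0,"z":2,"rx":0,"ry":0,"rz":0,"grip":0.4},{"x":0,"y":0,"z":2,"rx":0,"ry":0,"rz":0,"grip":0.4}]'
```

```text
time: 49.22
ee_pos: [0.4231, -0.0027, 0.0106]
tcp_rot: [2.257, 2.185, -0.002]
force: [-0.4, 0.8, 0.4]
grip_width: 0.0361
finger_force: 0.0
time: 49.6
ee_pos: [0.4231, -0.0027, 0.0086]
tcp_rot: [2.257, 2.185, -0.002]
force: [0.4, -0.7, 0.7]
grip_width: 0.0368
finger_force: 0.0
```

```bash
python3 -m jog '[{"x":0,"y":0,"z":0,"rx":0,"ry":0,"rz":0,"grip":0.2},{"x":0,"y":0,"z":0,"rx":0,"ry":0,"rz":0,"grip":0.1},{"x":0,"y":0,"z":0,"rx":0,"ry":0,"rz":0,"grip":0},{"x":0,"y":0,"z":0,"rx":0,"ry":0,"rz":0,"grip":0},{"x":0,"y":0,"z":0,"rx":0,"ry":0,"rz":0,"grip":0},{"x":0,"y":0,"z":0,"rx":0,"ry":0,"rz":0,"grip":0}]' 45
```

```text
time: 50.35
ee_pos: [0.4231, -0.0028, 0.0086]
tcp_rot: [2.257, 2.185, -0.001]
force: [-0.8, -0.0, 0.4]
grip_width: 0.0004
finger_force: 0.0
```

The bar is still not between the pads, and the nominal tip height would already be 8 mm below the bench. The finger length or z reading must therefore be about 20 mm off, which also explains the reel's slip. I'll open and keep feeling downward.

```bash
python3 -m jog '[{"x":0,"y":0,"z":-2,"rx":0,"ry":0,"rz":0,"grip":0.3},{"x":0,"y":0,"z":-2,"rx":0,"ry":0,"rz":0,"grip":0.4},{"x":0,"y":0,"z":-2,"rx":0,"ry":0,"rz":0,"grip":0.4},{"x":0,"y":0,"z":2,"rx":0,"ry":0,"rz":0,"grip":0.4},{"x":0,"y":0,"z":2,"rx":0,"ry":0,"rz":0,"grip":0.4}]'; python3 -m jog '[{"x":0,"y":0,"z":2,"rx":0,"ry":0,"rz":0,"grip":0.4},{"x":0,"y":0,"z":2,"rx":0,"ry":0,"rz":0,"grip":0.4},{"x":0,"y":0,"z":2,"rx":0,"ry":0,"rz":0,"grip":0.4}]'; python3 -m jog '[{"x":0,"y":0,"z":2,"rx":0,"ry":0,"rz":0,"grip":0.4},{"x":0,"y":0,"z":2,"rx":0,"ry":0,"rz":0,"grip":0.4},{"x":0,"y":0,"z":2,"rx":0,"ry":0,"rz":0,"grip":0.4}]'
```

```text
time: 50.98
ee_pos: [0.4228, -0.0027, 0.0063]
tcp_rot: [-2.257, -2.185, 0.002]
force: [-0.6, -0.6, 0.7]
grip_width: 0.0364
finger_force: 0.0
time: 51.35
ee_pos: [0.4231, -0.0027, 0.0046]
tcp_rot: [2.257, 2.185, -0.002]
force: [-0.3, 0.2, 1.0]
grip_width: 0.0368
finger_force: 0.0
time: 51.72
ee_pos: [0.4231, -0.0027, 0.0026]
tcp_rot: [2.257, 2.185, -0.002]
force: [-0.7, 0.1, 0.4]
grip_width: 0.0366
finger_force: 0.0
```

```bash
python3 -m jog '[{"x":0,"y":0,"z":2,"rx":0,"ry":0,"rz":0,"grip":0.4},{"x":0,"y":0,"z":2,"rx":0,"ry":0,"rz":0,"grip":0.4},{"x":0,"y":0,"z":2,"rx":0,"ry":0,"rz":0,"grip":0.4}]'; python3 -m jog '[{"x":0,"y":0,"z":2,"rx":0,"ry":0,"rz":0,"grip":0.4},{"x":0,"y":0,"z":2,"rx":0,"ry":0,"rz":0,"grip":0.4},{"x":0,"y":0,"z":2,"rx":0,"ry":0,"rz":0,"grip":0.4}]';python3 -m jog '[{"x":0,"y":0,"z":0,"rx":0,"ry":0,"rz":0,"grip":0.2},{"x":0,"y":0,"z":0,"rx":0,"ry":0,"rz":0,"grip":0.1},{"x":0,"y":0,"z":0,"rx":0,"ry":0,"rz":0,"grip":0},{"x":0,"y":0,"z":0,"rx":0,"ry":0,"rz":0,"grip":0},{"x":0,"y":0,"z":0,"rx":0,"ry":0,"rz":0,"grip":0}]' 10
```

```text
time: 52.1
ee_pos: [0.4231, -0.0027, 0.0006]
tcp_rot: [2.257, 2.185, -0.002]
force: [0.0, -0.7, -0.5]
grip_width: 0.0367
finger_force: 0.0
time: 52.48
ee_pos: [0.4231, -0.0027, -0.0014]
tcp_rot: [2.257, 2.185, -0.002]
force: [-0.9, -0.8, 0.4]
grip_width: 0.0369
finger_force: 0.0
time: 53.1
ee_pos: [0.4231, -0.0028, -0.0013]
tcp_rot: [2.257, 2.185, -0.002]
force: [0.3, -0.6, 0.9]
grip_width: 0.0158
finger_force: 10.0
```

The bar is gripped at 15.8 mm. I'll go slightly deeper for a better hold, still watching for bench contact.

```bash
python3 -m jog '[{"x":0,"y":0,"z":0,"rx":0,"ry":0,"rz":0,"grip":0.3},{"x":0,"y":0,"z":0,"rx":0,"ry":0,"rz":0,"grip":0.3},{"x":0,"y":0,"z":2,"rx":0,"ry":0,"rz":0,"grip":0.3},{"x":0,"y":0,"z":2,"rx":0,"ry":0,"rz":0,"grip":0.3},{"x":0,"y":0,"z":2,"rx":0,"ry":0,"rz":0,"grip":0.3}]'; python3 -m jog '[{"x":0,"y":0,"z":2,"rx":0,"ry":0,"rz":0,"grip":0.3},{"x":0,"y":0,"z":2,"rx":0,"ry":0,"rz":0,"grip":0.3},{"x":0,"y":0,"z":2,"rx":0,"ry":0,"rz":0,"grip":0.3}]';python3 -m jog '[{"x":0,"y":0,"z":2,"rx":0,"ry":0,"rz":0,"grip":0.3},{"x":0,"y":0,"z":2,"rx":0,"ry":0,"rz":0,"grip":0.3},{"x":0,"y":0,"z":2,"rx":0,"ry":0,"rz":0,"grip":0.3}]'
```

```text
time: 53.72
ee_pos: [0.4231, -0.0027, -0.0034]
tcp_rot: [2.257, 2.185, -0.002]
force: [0.8, 0.6, -0.2]
grip_width: 0.0276
finger_force: 0.0
time: 54.1
ee_pos: [0.4232, -0.0028, -0.0039]
tcp_rot: [2.256, 2.185, -0.002]
force: [-5.9, 1.2, 25.7]
grip_width: 0.0276
finger_force: 12.8
time: 54.48
ee_pos: [0.4232, -0.0028, -0.0041]
tcp_rot: [2.255, 2.184, -0.003]
force: [-12.7, 1.3, 55.9]
grip_width: 0.0277
finger_force: 27.9
```

Bench contact is at TCP z≈−0.004, so the tips are effectively 4 mm *below* the readout zero, a fixed offset I can use. I'll back off 5 mm, grip firmly and lift.

```bash
python3 -m jog '[{"x":0,"y":0,"z":-5,"rx":0,"ry":0,"rz":0,"grip":0.3},{"x":0,"y":0,"z":-5,"rx":0,"ry":0,"rz":0,"grip":0.1},{"x":0,"y":0,"z":-5,"rx":0,"ry":0,"rz":0,"grip":0},{"x":0,"y":0,"z":-5,"rx":0,"ry":0,"rz":0,"grip":0},{"x":0,"y":0,"z":-5,"rx":0,"ry":0,"rz":0,"grip":0},{"x":0,"y":0,"z":-5,"rx":0,"ry":0,"rz":0,"grip":0}]' 50; python3 -m jog '[{"x":0,"y":0,"z":-4,"rx":0,"ry":0,"rz":0,"grip":0},{"x":0,"y":0,"z":-15,"rx":0,"ry":0,"rz":0,"grip":0},{"x":0,"y":0,"z":-35,"rx":0,"ry":0,"rz":0,"grip":0},{"x":0,"y":0,"z":-60,"rx":0,"ry":0,"rz":0,"grip":0},{"x":0,"y":0,"z":-90,"rx":0,"ry":0,"rz":0,"grip":0},{"x":0,"y":0,"z":-115,"rx":0,"ry":0,"rz":0,"grip":0},{"x":0,"y":0,"z":-127,"rx":0,"ry":0,"rz":0,"grip":0},{"x":0,"y":0,"z":-127,"rx":0,"ry":0,"rz":0,"grip":0}]'; python3 - <<'E'
from h import *
goal((.605,.005,.125),87.3)
s=snap("scene");
for d in r.regions_of("bar","scene")[:2]:
    m=d["pixels"].astype(np.uint8);ys,xs=np.where(m);print(d["p"],xs.min(),ys[xs<=xs.min()+2].mean(),xs.max(),ys[xs>=xs.max()-2].mean(),onz(s,(xs.min(),ys[xs<=xs.min()+2].mean()),.133).round(3),onz(s,(xs.max(),ys[xs>=xs.max()-2].mean()),.133).round(3))
E
```

```text
time: 55.22
ee_pos: [0.4232, -0.0028, -0.0025]
tcp_rot: [2.257, 2.185, -0.002]
force: [-1.2, 0.8, 7.0]
grip_width: 0.0155
finger_force: 50.0
time: 56.22
ee_pos: [0.4236, -0.0028, 0.1252]
tcp_rot: [2.256, 2.184, -0.0]
force: [0.9, 0.3, -1.3]
grip_width: 0.0153
finger_force: 50.0
shift [ 13.7 181.1   0.4] rot [0.1 0.1 0.8]
0.7 237 163.7058823529412 397 153.15 [ 0.414 -0.215  0.133] [0.43  0.214 0.133]
```

```bash
python3 -m jog '[{"x":2,"y":20,"z":0,"rx":0,"ry":0,"rz":0,"grip":0},{"x":4,"y":50,"z":0,"rx":0,"ry":0,"rz":0.4,"grip":0},{"x":7,"y":85,"z":0,"rx":0,"ry":0,"rz":0.8,"grip":0},{"x":10,"y":120,"z":0,"rx":0,"ry":0,"rz":0.8,"grip":0},{"x":13,"y":150,"z":0,"rx":0,"ry":0,"rz":0.8,"grip":0},{"x":13,"y":172,"z":0,"rx":0,"ry":0,"rz":0.8,"grip":0},{"x":13,"y":181,"z":0,"rx":0,"ry":0,"rz":0.8,"grip":0},{"x":13,"y":181,"z":0,"rx":0,"ry":0,"rz":0.8,"grip":0}]';python3 -m jog '[{"x":0,"y":0,"z":0,"rx":0,"ry":0,"rz":0,"grip":0},{"x":0,"y":0,"z":0,"rx":0,"ry":0,"rz":0,"grip":0}]';  python3 - <<'E'
from h import *
goal((.605,.005,.125),87.3)
for cam in ("scene","side","wrist"):
  s=snap(cam)
  for d in r.regions_of("bar",cam)[:1]:
    m=d["pixels"].astype(np.uint8);ys,xs=np.where(m)
    a=(xs.min(),ys[xs<=xs.min()+2].mean());b=(xs.max(),ys[xs>=xs.max()-2].mean());i,j=ys.min(),ys.max()
    if cam=="side": a=(xs[ys<=i+2].mean(),i);b=(xs[ys>=j-2].mean(),j)
    print(cam,d["p"],np.round(a+b),onz(s,a,.133).round(3),onz(s,b,.133).round(3))
E
```

```text
time: 57.32
ee_pos: [0.6036, 0.0046, 0.1232]
tcp_rot: [-2.271, -2.169, 0.004]
force: [-0.8, 0.3, -1.3]
grip_width: 0.0152
finger_force: 50.0
time: 57.58
ee_pos: [0.6037, 0.0045, 0.1245]
tcp_rot: [2.272, 2.17, -0.002]
force: [0.5, 0.2, -2.1]
grip_width: 0.0153
finger_force: 50.0
shift [ 0.6  1.2 -0.5] rot [-0.1  0.1  0.1]
scene 0.8 [242. 222. 415. 212.] [ 0.592 -0.206  0.133] [0.613 0.219 0.133]
side 0.62 [298. 148. 260. 230.] [ 0.594 -0.219  0.133] [0.61  0.225 0.133]
wrist 0.94 [302.  93. 335.  76.] [0.6   0.091 0.133] [0.617 0.099 0.133]
```

```bash
python3 -m jog '[{"x":0,"y":1,"z":8,"rx":0,"ry":0,"rz":0,"grip":0},{"x":0,"y":1,"z":16,"rx":0,"ry":0,"rz":0,"grip":0},{"x":0,"y":1,"z":22,"rx":0,"ry":0,"rz":0,"grip":0},{"x":0,"y":1,"z":26,"rx":0,"ry":0,"rz":0,"grip":0},{"x":0,"y":1,"z":30,"rx":0,"ry":0,"rz":0,"grip":0},{"x":0,"y":1,"z":30,"rx":0,"ry":0,"rz":0,"grip":0}]'
```

```text
time: 58.62
ee_pos: [0.6053, 0.0045, 0.0942]
tcp_rot: [-2.272, -2.169, 0.002]
force: [0.5, 0.4, -1.9]
grip_width: 0.0151
finger_force: 50.0
```

The bar is 6 mm into the notches with no contact. Going on down.

```bash
python3 -m jog '[{"x":0,"y":0,"z":4,"rx":0,"ry":0,"rz":0,"grip":0},{"x":0,"y":0,"z":7,"rx":0,"ry":0,"rz":0,"grip":0},{"x":0,"y":0,"z":8,"rx":0,"ry":0,"rz":0,"grip":0},{"x":0,"y":0,"z":8,"rx":0,"ry":0,"rz":0,"grip":0}]'; python3 -m jog '[{"x":0,"y":0,"z":1,"rx":0,"ry":0,"rz":0,"grip":0},{"x":0,"y":0,"z":1,"rx":0,"ry":0,"rz":0,"grip":0},{"x":0,"y":0,"z":1,"rx":0,"ry":0,"rz":0,"grip":0}]'
```

```text
time: 59.12
ee_pos: [0.6054, 0.0045, 0.0865]
tcp_rot: [2.272, 2.169, -0.002]
force: [0.4, 0.6, -1.5]
grip_width: 0.0154
finger_force: 50.0
time: 59.5
ee_pos: [0.6056, 0.0045, 0.0857]
tcp_rot: [2.272, 2.169, -0.001]
force: [0.4, -0.6, -2.2]
grip_width: 0.0155
finger_force: 50.0
```

```bash
python3 -m jog '[{"x":0,"y":0,"z":1,"rx":0,"ry":0,"rz":0,"grip":0},{"x":0,"y":0,"z":1,"rx":0,"ry":0,"rz":0,"grip":0},{"x":0,"y":0,"z":1,"rx":0,"ry":0,"rz":0,"grip":0}]';python3 -m jog '[{"x":0,"y":0,"z":1,"rx":0,"ry":0,"rz":0,"grip":0},{"x":0,"y":0,"z":1,"rx":0,"ry":0,"rz":0,"grip":0},{"x":0,"y":0,"z":1,"rx":0,"ry":0,"rz":0,"grip":0}]'
```

```text
time: 59.88
ee_pos: [0.6056, 0.0045, 0.0856]
tcp_rot: [2.272, 2.169, -0.001]
force: [-3.2, -0.1, 5.5]
grip_width: 0.0155
finger_force: 50.0
time: 60.25
ee_pos: [0.6056, 0.0045, 0.0856]
tcp_rot: [2.271, 2.169, -0.002]
force: [-5.4, -0.7, 12.5]
grip_width: 0.0155
finger_force: 50.0
```

Contact on the notch floors at the expected height. Easing off 2 mm, releasing, retreating and checking.

```bash
python3 -m jog '[{"x":0,"y":0,"z":-2,"rx":0,"ry":0,"rz":0,"grip":0},{"x":0,"y":0,"z":-2,"rx":0,"ry":0,"rz":0,"grip":0.25},{"x":0,"y":0,"z":-2,"rx":0,"ry":0,"rz":0,"grip":0.35},{"x":0,"y":0,"z":-2,"rx":0,"ry":0,"rz":0,"grip":0.35},{"x":0,"y":0,"z":-2,"rx":0,"ry":0,"rz":0,"grip":0.35},{"x":0,"y":0,"z":-25,"rx":0,"ry":0,"rz":0,"grip":0.35},{"x":0,"y":0,"z":-65,"rx":0,"ry":0,"rz":0,"grip":0.4},{"x":0,"y":0,"z":-110,"rx":0,"ry":0,"rz":0,"grip":0.4}]'; python3 -m jog '[{"x":0,"y":-50,"z":-10,"rx":0,"ry":0,"rz":0,"grip":0.4},{"x":0,"y":-100,"z":-20,"rx":0,"ry":0,"rz":0,"grip":0.4},{"x":0,"y":-150,"z":-20,"rx":0,"ry":0,"rz":0,"grip":0.4},{"x":-30,"y":-190,"z":-20,"rx":0,"ry":0,"rz":0,"grip":0.4},{"x":-80,"y":-190,"z":-20,"rx":0,"ry":0,"rz":0,"grip":0.4},{"x":-120,"y":-190,"z":-20,"rx":0,"ry":0,"rz":0,"grip":0.4},{"x":-120,"y":-190,"z":-20,"rx":0,"ry":0,"rz":0,"grip":0.4},{"x":-120,"y":-190,"z":-20,"rx":0,"ry":0,"rz":0,"grip":0.4}]'; python3 - <<'E'
from h import *
q=[.605,.005,-.047];c,n=np.cos(q[2]),np.sin(q[2]);M=np.array([[c,-n],[n,c]])
S={}
for cam in ("scene","side"):
  s=snap(cam);S[cam]=s;cv2.imwrite(f"pics/end_{cam}.png",s["pixels"][...,::-1])
  for d in r.regions_of("bar",cam)[:1]:
    m=d["pixels"].astype(np.uint8);ys,xs=np.where(m)
    a=(xs.min(),ys[xs<=xs.min()+2].mean());b=(xs.max(),ys[xs>=xs.max()-2].mean());i,j=ys.min(),ys.max()
    if cam=="side": a=(xs[ys<=i+2].mean(),i);b=(xs[ys>=j-2].mean(),j)
    print(cam,d["p"],np.round(a+b),onz(s,a,.096).round(3),onz(s,b,.096).round(3))
  reels(s,cam,.056)
  g=[(round(d["p"],2),onz(s,d["position"],.045).round(3)) for d in r.spot_in("grip1",cam)];print("grips",g)
  for y in (.045,-.045):
    p=M@[0,y]+q[:2];print("exp reel",p.round(3),proj(s,[*p,.056]).round(1))
  for an in (.42,.13): print("exp lever4",an,proj(s,[*(M@[-.085*np.cos(an),-.135-.085*np.sin(an)]+q[:2]),.06]).round(1))
  for o in ("flux_jar","screwdriver","tweezers","tip_cleaner"): print(o,[np.round(d["position"]).tolist() for d in r.spot_in(o,cam)[:1]])
E
```

```text
time: 61.25
ee_pos: [0.6049, 0.0045, 0.194]
tcp_rot: [-2.271, -2.169, 0.003]
force: [1.1, -0.2, 0.8]
grip_width: 0.0366
finger_force: 0.0
time: 62.25
ee_pos: [0.4102, -0.106, 0.2137]
tcp_rot: [2.272, 2.17, -0.001]
force: [0.3, 0.9, -0.5]
grip_width: 0.0368
finger_force: 0.0
scene 0.62 [244. 230. 412. 220.] [ 0.595 -0.207  0.096] [0.616 0.218 0.096]
0.95 [469.5 216.9] circ [471.5 218.4] 11.8 sat 177.5 [0.6055 0.3857 0.056 ]
0.63 [344.3 233. ] circ [344.7 230.6] 12.9 sat 17.0 [0.6125 0.0466 0.056 ]
0.57 [439.6 200.1] circ [441.5 199. ] 11.7 sat 173.0 [0.5451 0.3197 0.056 ]
0.55 [310.5 238.2] circ [310.5 233. ] 12.1 sat 17.0 [ 0.617  -0.0423  0.056 ]
grips [(0.48, array([0.54 , 0.126, 0.045])), (0.38, array([ 0.532, -0.151,  0.045]))]
exp reel [0.607 0.05 ] [[345.3 231. ]]
exp reel [ 0.603 -0.04 ] [[310.8 233.2]]
exp lever4 0.42 [[262.6 209.6]]
exp lever4 0.13 [[271.4 206.8]]
flux_jar [[476.0, 187.0]]
screwdriver [[412.0, 152.0]]
tweezers [[164.0, 229.0]]
tip_cleaner [[201.0, 238.0]]
side 0.87 [297. 157. 260. 239.] [ 0.597 -0.216  0.096] [0.611 0.223 0.096]
0.9 [252.6 309.6] circ [251.7 307.6] 12.9 sat 179.0 [0.5745 0.4427 0.056 ]
0.57 [285.2 296.9] circ [283.3 292.7] 11.8 sat 181.0 [0.5009 0.388  0.056 ]
0.55 [284.7 194.8] circ [285.  194.1] 9.4 sat 5.0 [ 0.6033 -0.0415  0.056 ]
0.45 [279. 211.] circ [279.8 211.9] 9.4 sat 4.0 [0.602 0.045 0.056]
grips [(0.48, array([0.531, 0.064, 0.045])), (0.47, array([ 0.526, -0.034,  0.045])), (0.47, array([ 0.526, -0.139,  0.045])), (0.4, array([0.532, 0.148, 0.045]))]
exp reel [0.607 0.05 ] [[277.1 211.8]]
exp reel [ 0.603 -0.04 ] [[284.7 195.1]]
exp lever4 0.42 [[315.3 176. ]]
exp lever4 0.13 [[315.6 180.1]]
flux_jar [[286.0, 230.0]]
screwdriver [[341.0, 291.0]]
tweezers [[322.0, 142.0]]
tip_cleaner [[310.0, 158.0]]
```

Bar, reels and bystanders are where they belong. Last check: lever 4's angle.

```bash
python3 - <<'E'
from h import *
s=snap("scene")
g=s["pixels"].max(2)[196:222,250:290].astype(int)
ys,xs=np.where(g<45)
n,l,st,c=cv2.connectedComponentsWithStats((g<50).astype(np.uint8))
for i in range(1,n): print(st[i]+[250,196,0,0,0],c[i]+[250,196])
q=[.605,.005,-.047];co,si=np.cos(q[2]),np.sin(q[2]);M=np.array([[co,-si],[si,co]])
for an in (.30,.36,.42,.46): print(an,[proj(s,[*(M@[-.085*np.cos(an),-.135-.085*np.sin(an)]+q[:2]),z]).round(1).tolist() for z in (.066,.045,.021)])
for y0,a in ((135,.13),(45,.13),(-45,.13)): pass
E
```

```text
[262 208   4   9  27] [263.37037037 212.18518519]
0.3 [[[265.9, 207.1]], [[266.8, 210.9]], [[267.7, 215.1]]]
0.36 [[[264.1, 207.7]], [[265.0, 211.5]], [[266.0, 215.8]]]
0.42 [[[262.3, 208.4]], [[263.2, 212.3]], [[264.2, 216.5]]]
0.46 [[[261.2, 209.0]], [[262.1, 212.8]], [[263.1, 217.0]]]
```

Lever 4 reads about 0.42 rad, its right stop. Handing in.

```bash
python3 -c "
from bench import r
print(r.hand_in())"
```

```text
the job is handed in; nothing more can be done
None
```

Job handed in: spindle 4 (rightmost) is the worn one, left empty with its lever fully right, both reels present are seated on spindles 2 and 3, and the bar lies in both end forks; one reel slipped from the first grasp but stayed upright and was regrasped.

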